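Pack the game away: clip in the dice tubes and case the standees

ROBOT

A 6-joint arm with a two-finger parallel gripper is mounted at the origin on the work surface. World frame = base frame: x ahead of the robot, y to its left, z up, the work surface at z = 0. Lengths are in m, angles in rad, forces in N, time in s.
With the tool pointing down it reaches from about 0.35 to 0.85 m from the base axis. Payload 8.1 kg.
Tool frame: the origin (TCP) lies on the centre line of the jaws, within the pads' length; the fingertips stand robot.tip_extent ahead of it and the grasp point (between the pads) lies 11 mm behind it (robot.tip_extent is the distance from the TCP to the fingertips, in m); y points along the fingers, z is the direction in which the jaws open and shut, and the axes are right-handed (so a half turn about y gives the same grasp; the last joint's range is limited). The gripper opens to 93 mm and grips with 3 to 60 N. Pads are 15 mm wide; open, the fingers measure 128 mm over their backs; the gripper's body (75 mm by 188 mm) begins 65 mm behind the grasp point.
Start: joints at [1.083, 0.13, 1.488, -0, 1.523, -0.085], TCP at [0.235, 0.552, 0.227] pointing down, gripper open.
Joint ranges: [-2.96, 2.96], [-0.89, 2.26], [0.02, 2.5], [-1.34, 4.48], [0, 2.73], [-2.66, 2.66]. Speed limits (rad/s): [2.39, 2.39, 2.79, 3.14, 3.14, 3.14].

INTERFACE

Orientations are given as a rotation vector (axis times angle).
In Python, from plant import monitor, optics, robot gives the robot as it stands.
- The arm moves only by the shell command python3 -m inch 'ROWS' [OPENING] [FORCE]. ROWS is JSON, a list that holds one entry, the list of rows, each a list of 6 numbers: the shift along the tool's x, y, z in mm, then the turn, a rotation vector about the tool's x, y, z in rad. A call has 1 to 8 rows; each row shifts and turns the commanded pose from where the row before left it, along the tool's axes as they then stand; what a row does not reach is not made up. A row lasts 1/8 s, in which the tool goes at most 62.5 mm and 10.7 degrees, less where a joint would pass 70% of its speed; a pose out of reach is approached as far as the arm can. A call is refused whole if a number of a shift passes 62.5 or a number of a turn 0.188, either way. A call with a gripper value outside its range is refused whole. OPENING is the finger opening in mm, from 0 to 93, set as the call begins (- or left out, the last holds). The fingers move at their own pace and stop on an object; FORCE is the grip in N (left out, the last holds). Time passes only in rows, so rows that do not move let the fingers close. It gives the time, the measured TCP pose, the force and the opening at its end, in the units of the state.
- monitor.read_state(): the state, without advancing time (a new reading comes with each control period).
- optics.read_camera(name): name is "side" or "top"; returns a dict with "image" (480x640x3 uint8, blue, green, red), "fx", "fy", "cx", "cy" (pixels), "rvec" (rotation vector, rad) and "tvec" (3), from world to camera coordinates, as OpenCV has them. Camera axes: x right, y down, z forward; pixel columns grow to the right and rows downward; lengths in m; the calibration is good to about 2 mm. A picture is of the moment at which its call begins. There is no depth.
- robot.close_job(): hands the job in, once; it reports no verdict.
The state is a dict: "t": time; "q": joint angles; "dq": joint speeds; "joint_torque": joint torques, N m; "tool_pos": TCP position; "orientation": TCP orientation; "force": force on the tool from outside, world axes, zero at the start; "wrist_torque": the same for the moment, N m; "opening": finger opening in m.
Only numpy, scipy, OpenCV 4.12 (cv2) and the standard library are available. Lean on these libraries where they do the work, as an engineer would, in place of code of your own. Each camera call takes 0.05 s, during which the arm holds its last target.

TASK

Pack the game away for the night. Press every dice tube that lies on the shelf down into a clip station of its own on the oak rack, square across both rails and centred between its caps, until both clips have clicked over it and it sits fully home; and move every painted standee from the display stand into a pocket of its own in the storage case, slid right down to the pocket floor. Keep the standees upright all the way, and leave everything else on the shelf where it is.

Things in the scene. Friction and masses are not known exactly. Their poses are not given: they have to be found in the camera images.
- rack: Dice-tube rack, fixed: two oak rails along its y (22 mm wide, 224 long, 35 high, centred at x = -40 and +40 mm), open between, joined at the ends by stretchers 18 mm high. Three clip stations 80 mm apart along y; at each, one spring-steel clip on each rail. A tube lies along the rack's x across both rails. Origin under its centre on the shelf, z up.
- clip0 (a point): Clip station at the rack's -y end: where the middle of a fully seated tube lies, 52 mm above the shelf; axes as the rack's. Its two clips (14 mm wide along x, at x = -40 and +40 mm) are pairs of sprung jaws: lips 25 mm apart at 9 mm above this point, under flared lead-ins 43 mm wide at 20 mm above it.
- clip1 (a point): Middle clip station, like clip0. Pushing a tube straight down takes about 8 to 12 N: the lips touch when its axis is 18 mm above this point, the push peaks 12 to 15 mm above it, fades from there to nothing about 3 mm above it as the lips snap over and pull the tube down, and rises hard again on the steel saddle. A tube resting on the lips stays 18 mm too high.
- clip2 (a point): Clip station at the rack's +y end, like clip0. A seated tube is held down by the lips when the fingers let go and lift away.
- tube0: Walnut dice tube, closed, 140 mm long along its x axis, 30 mm in diameter, with a square brass cap (34 x 34 x 10 mm) on each end so that it does not roll; about 90 g. Origin at the middle of its axis (17 mm above the shelf when it lies there). The two ends are alike. May be absent.
- tube1: Another dice tube, like tube0. May be absent.
- tube2: Another dice tube, like tube0. May be absent.
- stand: Slotted oak display stand, fixed: block 60 (x) x 214 (y) x 32 mm high with three slots in a row along y, 66 mm apart; each slot is 13 mm (x) by 60 mm (y) and 18 mm deep. Origin under its centre on the shelf. The standees stand in it at the start, facing -x, each one's underside 14 mm above the shelf.
- standee_tower: Hand-painted wooden standee, flat board 10 mm thick (its x), 115 mm tall (its z), cut as a stone tower: 56 mm wide up to 72 mm, then 34 mm wide to the top (width along its y, centred). Origin at the centre of its underside. About 45 g. May be absent.
- standee_tree: Hand-painted wooden standee, flat board 10 mm thick (its x), 115 mm tall (its z), cut as a pine: 56 mm wide up to 52 mm, 44 mm up to 78 mm, then 26 mm to the top (width along its y, centred). Origin at the centre of its underside. About 45 g. May be absent.
- standee_ship: Hand-painted wooden standee, flat board 10 mm thick (its x), 115 mm tall (its z), cut as a sailing ship: 56 mm wide up to 46 mm, 40 mm up to 88 mm, then 24 mm to the top (width along its y, centred). Origin at the centre of its underside. About 45 g. May be absent.
- case: Storage case, lid off, fixed: dark wooden box 52 (x) x 218 (y) x 76 mm high with a firm grey felt lining and three pockets in a row along y, 66 mm apart, each 13.5 mm (x) by 60 mm (y), open-topped, 70 mm deep. A standee goes in with its thickness along the case's x, either face forward; its top 45 mm stays out. Origin under its centre on the shelf, z up.
- pocket0 (a point): Centre of the floor of pocket 0 of the case (-y end), 6 mm above the shelf; the underside centre of a standee fully home lies here. Axes as the case's.
- pocket1 (a point): Centre of the floor of pocket 1 of the case (middle), 6 mm above the shelf; the underside centre of a standee fully home lies here. Axes as the case's.
- pocket2 (a point): Centre of the floor of pocket 2 of the case (+y end), 6 mm above the shelf; the underside centre of a standee fully home lies here. Axes as the case's.
- die: Not part of the job: orange swirl acrylic die, 40 mm cube. Origin under its centre.
- opener_coin: Not part of the job: nickel-plated bottle-opener coin, 50 mm across, 6 mm thick, lying flat. Origin under its centre.
- mug: Not part of the job: navy ceramic dice mug, 84 mm across, 95 mm tall, handle on one side. Origin under its centre.
- deck_box: Not part of the job: black card deck box lying flat, 95 x 68 x 26 mm. Origin under its centre.
- sand_timer: Not part of the job: wood-and-glass sand timer, 48 mm across, 90 mm tall. Origin under its centre.
- pawn: Not part of the job: large turned wooden pawn, 36 mm across, 63 mm tall. Origin under its centre.
Not all that is in view belongs to the job. What is shaped like the tube2 but green or purple is not meant. What is shaped like the standee_tree but yellow is not meant.

How it is judged:
At the end, for the whole second after the job is handed in: Each tube snapped home: middle within 16 mm of a clip point and at most 3.5 mm high, within 0.06 rad of the rack's x axis; each standee in a pocket: within 8 mm of its centre, underside within 5 mm of the floor, within 0.15 rad of upright; all at rest ((distance between tube0 and clip0 below 0.016 m or distance between tube0 and clip1 below 0.016 m or distance between tube0 and clip2 below 0.016 m) and z of tube0 in the frame of rack between 0.048 and 0.0555 m and angle between the x axis of each of tube0, tube1, tube2 and the x axis of rack, either way round below 0.06 rad and linear speed of each of tube0, tube1, tube2, standee_tower, standee_tree, standee_ship below 0.02 m/s and (distance between tube1 and clip0 below 0.016 m or distance between tube1 and clip1 below 0.016 m or distance between tube1 and clip2 below 0.016 m) and z of tube1 in the frame of rack between 0.048 and 0.0555 m and (distance between tube2 and clip0 below 0.016 m or distance between tube2 and clip1 below 0.016 m or distance between tube2 and clip2 below 0.016 m) and z of tube2 in the frame of rack between 0.048 and 0.0555 m and (horizontal distance between standee_tower and pocket0 below 0.008 m or horizontal distance between standee_tower and pocket1 below 0.008 m or horizontal distance between standee_tower and pocket2 below 0.008 m) and z of each of standee_tower, standee_tree, standee_ship in the frame of case below 0.011 m and angle between each of standee_tower, standee_tree, standee_ship's own z axis and vertical below 0.15 rad and (horizontal distance between standee_tree and pocket0 below 0.008 m or horizontal distance between standee_tree and pocket1 below 0.008 m or horizontal distance between standee_tree and pocket2 below 0.008 m) and (horizontal distance between standee_ship and pocket0 below 0.008 m or horizontal distance between standee_ship and pocket1 below 0.008 m or horizontal distance between standee_ship and pocket2 below 0.008 m)); the robot touches nothing.
It fails at once if a bystander (die, coin, mug, deck box, sand timer or pawn) is displaced by more than 5 cm (distance of any of die, opener_coin, mug, deck_box, sand_timer, pawn from where it was at the start of the episode above 0.05 m).
It fails at once if a standee is tipped over (angle between any of standee_tower, standee_tree, standee_ship's own z axis and vertical above 0.8 rad).
Of tube0, tube1, tube2 only 2 to 3 are there at a start; the rules pass over those that are not, and their reading is None.
Of standee_tower, standee_tree, standee_ship only 2 to 3 are there at a start; the rules pass over those that are not, and their reading is None.
At some moment in a run one of tube0, tube1, tube2 may be knocked a few centimetres aside while the robot is not near it.
It also fails if it takes over 210 s, if anything falls off the work surface, if the arm or the gripper's body presses on something with over 40 N, if the wrist force passes 120 N, or if a joint passes its speed limit or range.

## Working session

There is one attempt and no reset: what is moved stays moved. The work goes in short steps, Python scripts to look and compute and a shell command to move; the robot and the scene stay as the last step left them, time stands still between calls to the robot, and variables do not carry over. Pictures are saved under pics/ and viewed, and the job is handed in when it is done.

```bash
ls; mkdir -p pics
python3 - <<'E'
from plant import monitor, optics, robot
import cv2
print(monitor.read_state()); print(robot.tip_extent)
for n in("top","side"):
    c=optics.read_camera(n); cv2.imwrite(f"pics/{n}0.png",c["image"]); print({k:v for k,v in c.items() if k!="image"})
E
```

```text
pics
{'t': 0.0, 'q': array([ 1.08262021e+00,  1.31174923e-01,  1.48928779e+00,  3.67483526e-06,
        1.52300888e+00, -8.53862804e-02]), 'dq': array([-0.00290561, -0.00094111, -0.0001107 , -0.00037269, -0.00039817,
       -0.00050426]), 'joint_torque': array([ 1.55712689e-03, -5.59861887e+01, -4.91751981e+01,  7.69927120e-02,
        3.57653957e-02, -1.06527025e-04]), 'tool_pos': array([0.23489598, 0.55149328, 0.22557456]), 'orientation': array([-1.54941104,  0.3164642 , -0.31561893]), 'force': array([ 0.33988006,  0.14956603, -1.43439695]), 'wrist_torque': array([0.06684353, 0.00908775, 0.00817942]), 'opening': 0.09300723744209403}
0.008
{'fx': 553.5125348388967, 'fy': 553.5125348388967, 'cx': 323.53533542763654, 'cy': 239.1433450500839, 'rvec': array([ 2.15796407, -2.1893346 ,  0.11203011]), 'tvec': array([0.01807365, 0.56635539, 1.19642568])}
{'fx': 442.02019828793595, 'fy': 442.02019828793595, 'cx': 320.61609458344594, 'cy': 236.0796125937596, 'rvec': array([ 2.31485007, -0.91293411,  0.32710685]), 'tvec': array([-0.39343405,  0.3305054 ,  0.75534182])}
```

View pics/top0.png

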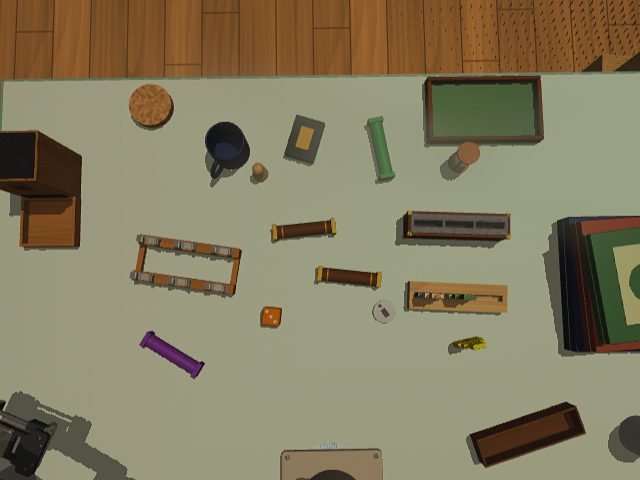

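View pics/side0.png

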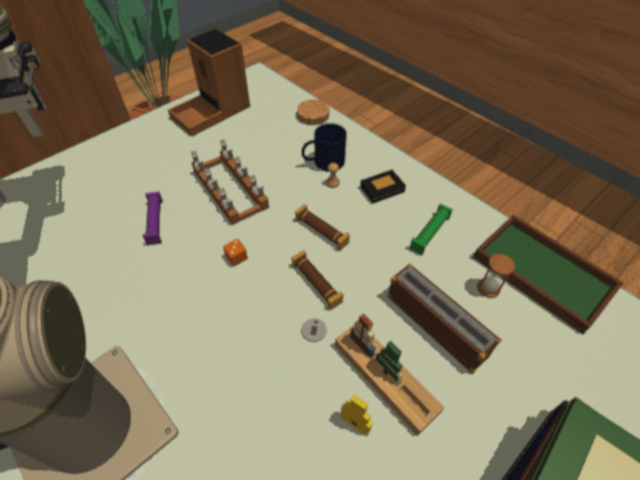

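The top view shows two walnut tubes at (304,230) and (349,276). The green one (380,148) and purple one (172,354) are decoys. The stand is at (457,297) with two standees, and the yellow tree at (470,343) is a decoy. The case is at (457,225) and the rack at (188,265). I'll check crops next.

```bash
cat > h.py <<'E'
from plant import monitor, optics, robot
import cv2, numpy as np
from scipy.spatial.transform import Rotation as R
def cam(n): 
    c=optics.read_camera(n); c["K"]=np.array([[c["fx"],0,c["cx"]],[0,c["fy"],c["cy"]],[0,0,1]]); c["R"]=cv2.Rodrigues(c["rvec"])[0]; return c
def ray(c,uv,z):
    d=c["R"].T@np.linalg.inv(c["K"])@np.array([uv[0],uv[1],1.]); o=-c["R"].T@c["tvec"]
    return (o+d*(z-o[2])/d[2])
def proj(c,p): return cv2.projectPoints(np.float64(p).reshape(-1,3),c["rvec"],c["tvec"],c["K"],None)[0].reshape(-1,2)
def st():
    s=monitor.read_state(); r=R.from_rotvec(s["orientation"]).as_matrix()
    print("t",round(s["t"],2),"pos",s["tool_pos"].round(4),"F",s["force"].round(1),"open",round(s["opening"]*1000,1)); print("x",r[:,0].round(3),"y",r[:,1].round(3),"z",r[:,2].round(3)); return s,r
E
python3 - <<'E'
import cv2,numpy as np
t=cv2.imread("pics/top0.png");s=cv2.imread("pics/side0.png")
a=cv2.resize(t[190:340,255:520],(795,450),interpolation=3)
cv2.imwrite("pics/c1.png",a)
b=cv2.resize(s[240:440,280:500],None,fx=2.9,fy=2.9,interpolation=3); cv2.imwrite("pics/c2.png",b)
cv2.imwrite("pics/c3.png",cv2.resize(t[220:310,120:255],None,fx=5.8,fy=5.8,interpolation=3))
from h import *
st()
E
```

```text
t 0.1 pos [0.2349 0.5515 0.2257] F [-0.2 -0.6  0.1] open 93.1
x [ 0.92  -0.392 -0.   ] y [-0.001 -0.001 -1.   ] z [ 0.392  0.92  -0.002]
```

View pics/c1.png

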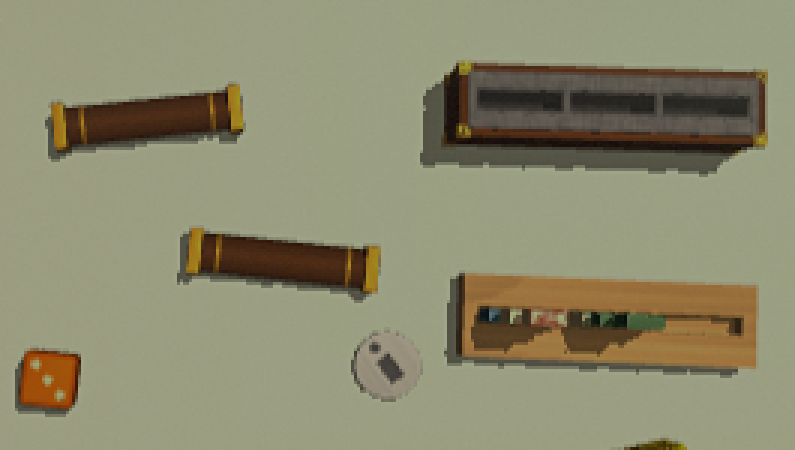

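View pics/c2.png

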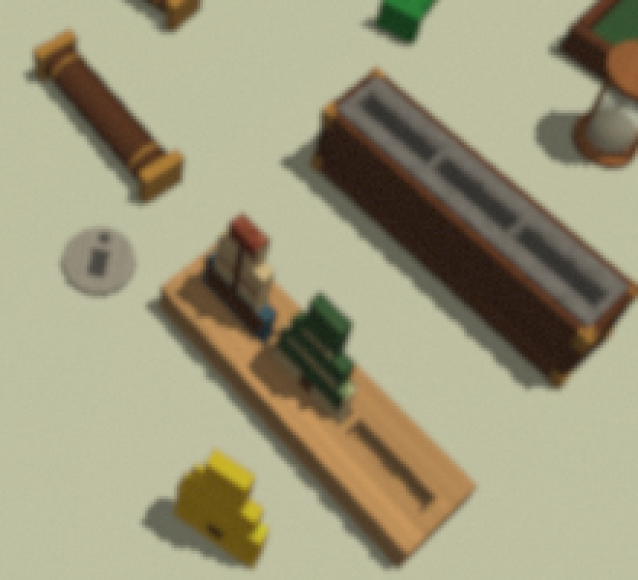

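View pics/c3.png

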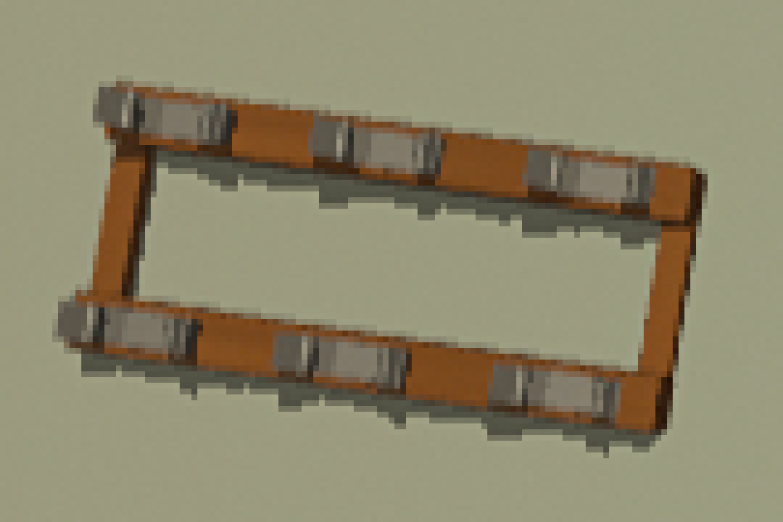

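```bash
cat > m.py <<'E'
from h import *
c=cam("top"); print("cam pos",(-c["R"].T@c["tvec"]).round(3))
im=c["image"]; hsv=cv2.cvtColor(im,cv2.COLOR_BGR2HSV)
def box(m,roi,z,name,k=3):
    mm=np.zeros_like(m); x0,x1,y0,y1=roi; mm[y0:y1,x0:x1]=m[y0:y1,x0:x1]
    if k: mm=cv2.morphologyEx(mm,cv2.MORPH_CLOSE,np.ones((k,k),np.uint8))
    cs=cv2.findContours(mm,0,1)[0]; q=max(cs,key=cv2.contourArea)
    r=cv2.minAreaRect(q); p=cv2.boxPoints(r)
    w=np.array([ray(c,a,z)[:2] for a in p]); ctr=w.mean(0)
    e=[w[1]-w[0],w[2]-w[1]]; L=[np.linalg.norm(a) for a in e]; i=int(np.argmax(L)); a=np.degrees(np.arctan2(e[i][1],e[i][0]))%180
    print(name,"px",np.round(r[0],1),"ctr",ctr.round(4),"sizes",np.round(L,4),"long axis deg",round(a,2)); return mm
H,S,V=[hsv[...,i] for i in range(3)]
for p in [(304,230),(275,232),(349,276),(470,290),(440,311),(457,215),(455,240),(420,222),(160,265),(205,248),(300,200)]: print(p,hsv[p[1],p[0]])
E
python3 m.py
```

```text
cam pos [0.447 0.017 1.246]
(304, 230) [ 11 170  72]
(275, 232) [ 22 210 159]
(349, 276) [ 12 191  76]
(470, 290) [ 17 160 155]
(440, 311) [33 39 79]
(457, 215) [17 54 89]
(455, 240) [26 52 79]
(420, 222) [15 40 38]
(160, 265) [ 29  48 155]
(205, 248) [ 14 197 123]
(300, 200) [ 33  45 158]
```

```bash
cat >> m.py <<'E'
sat=((S>110)*255).astype(np.uint8)
box(sat,(262,342,212,248),0.03,"tubeA")
box(sat,(310,386,258,294),0.03,"tubeB")
box(sat,(400,515,275,320),0.032,"stand")
for n,roi in(("slot empty",(470,506,290,306)),):
    box(((V<120)*255).astype(np.uint8),roi,0.032,n,0)
dark=((V<62)*255).astype(np.uint8)
box(dark,(412,443,215,233),0.076,"pkt2",0);box(dark,(443,475,217,234),0.076,"pkt1",0);box(dark,(474,507,218,236),0.076,"pkt0",0)
# case rim
cv2.imwrite("pics/c4.png",cv2.resize(im[200:250,395:520],None,fx=6.4,fy=6.4,interpolation=0))
cv2.imwrite("pics/c5.png",cv2.resize(im[275:320,395:520],None,fx=6.4,fy=6.4,interpolation=0))
E
python3 m.py|tail -6
```

```text
tubeB px [348.9 276.4] ctr [ 0.4834 -0.0445] sizes [0.0334 0.1401] long axis deg 83.27
stand px [456.9 296.7] ctr [ 0.4358 -0.2794] sizes [0.0599 0.2178] long axis deg 86.72
slot empty px [486.  297.5] ctr [ 0.4331 -0.343 ] sizes [0.0134 0.0704] long axis deg 87.05
pkt2 px [428. 223.] ctr [ 0.5932 -0.213 ] sizes [0.0598 0.0129] long axis deg 89.19
pkt1 px [458.9 223.6] ctr [ 0.5911 -0.2789] sizes [0.0136 0.0599] long axis deg 86.57
pkt0 px [489.9 224.5] ctr [ 0.5881 -0.345 ] sizes [0.0137 0.0598] long axis deg 86.57
```

View pics/c4.png

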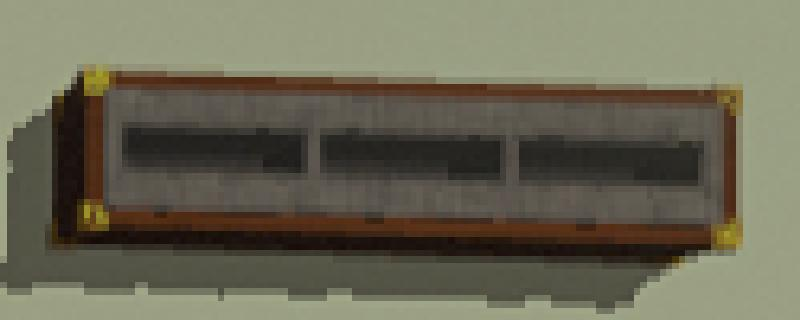

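View pics/c5.png

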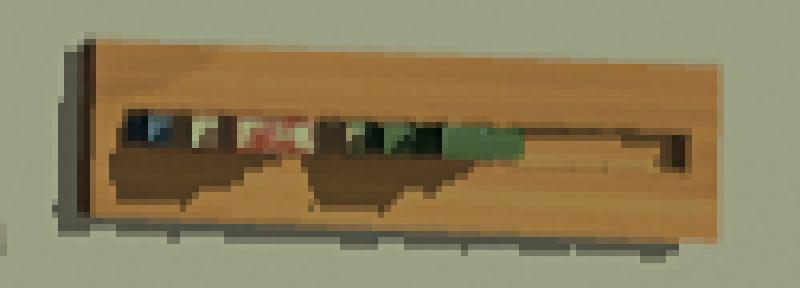

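```bash
python3 m.py|grep tubeA
python3 - <<'E'
from h import *
c=cam("top")
def quad(pts,o,s,z,n):
    w=np.array([ray(c,((u)/s+o[0]-.5,(v)/s+o[1]-.5),z)[:2] for u,v in pts]); print(n,w.round(4).tolist(),"ctr",w.mean(0).round(4))
    for i in range(4):
        e=w[(i+1)%4]-w[i]; print(np.linalg.norm(e).round(4),round(np.degrees(np.arctan2(e[1],e[0]))%180,2))
quad([(93,40),(719,66),(717,241),(93,216)],(395,275),6.4,.032,"stand")
quad([(84,72),(742,92),(740,246),(80,230)],(395,200),6.4,.076,"case")
# rack from c3: lead-in outer edges mid of clip width. scale 5.8 offset 120,220
L=[(95,104),(313,132),(530,163),(57,320),(275,352),(492,386)]
Rr=[(233,127),(440,157),(654,186),(195,341),(408,372),(618,402)]
P=lambda p,z: ray(c,(p[0]/5.8+120-.5,p[1]/5.8+220-.5),z)[:2]
for l,r in zip(L,Rr):
    a,b=P(l,.072),P(r,.072); print((((a+b)/2)).round(4),np.linalg.norm(a-b).round(4))
rt=[(117,83),(707,172),(700,205)]
for p in [(250,103),(250,137),(480,140),(500,192)]: print(p,P(p,.035).round(4))
E
```

```text
tubeA px [303.6 228.6] ctr [0.5904 0.0536] sizes [0.1398 0.0342] long axis deg 95.25
stand [[0.472, -0.1759], [0.46, -0.3899], [0.4006, -0.3864], [0.4122, -0.1741]] ctr [ 0.4362 -0.2816]
0.2143 86.79
0.0594 176.65
0.2126 86.88
0.0598 178.3
case [[0.6202, -0.1703], [0.6104, -0.3899], [0.5588, -0.3868], [0.5672, -0.1674]] ctr [ 0.5891 -0.2786]
0.2198 87.44
0.0517 176.53
0.2195 87.79
0.0531 176.87
[0.5669 0.3841] 0.0515
[0.5552 0.3062] 0.0476
[0.543  0.2272] 0.0463
[0.4884 0.3967] 0.051
[0.4758 0.3181] 0.0491
[0.463  0.2404] 0.0463
(250, 103) [0.575  0.3633]
(250, 137) [0.5621 0.3631]
(480, 140) [0.5597 0.2762]
(500, 192) [0.5399 0.2685]
```

Run:
```python
import cv2
t=cv2.imread("pics/top0.png")
a=cv2.resize(t[225:300,130:190],(480,600),interpolation=0);b=cv2.resize(t[225:300,205:245],(320,600),interpolation=0)
cv2.imwrite("pics/c6.png",cv2.hconcat([a,b]))
```

```text
(no output)
```

View pics/c6.png

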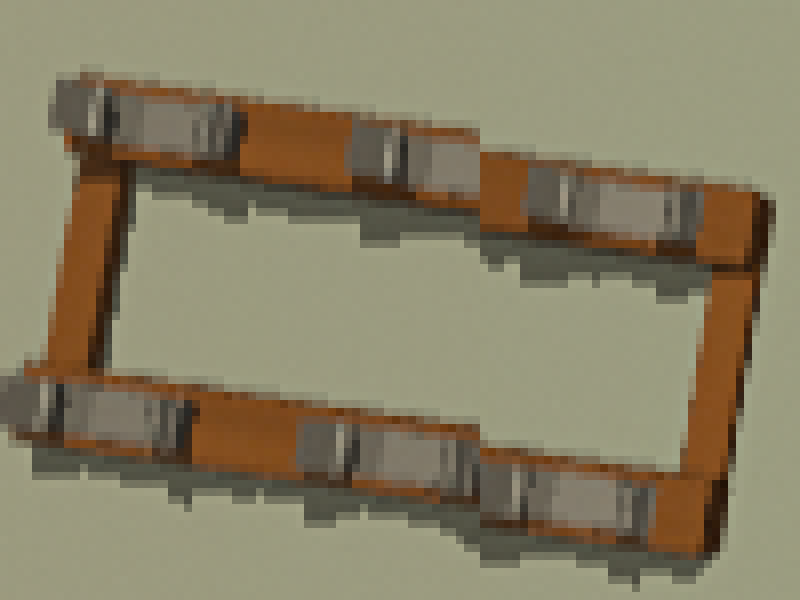

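Run:
```python
from h import *
c=cam("top")
A=lambda u,v: ray(c,((u/8+130 if u<480 else 205+(u-480)/8)-.5,225+v/8-.5),.035)[:2]
ul,ur,ll,lr=A(80,77),A(763,193),A(27,367),A(715,487); ur2,lr2=A(750,258),A(703,550)
print(ul,ur,ll,lr,ur2,lr2)
for a,b in((ul,ur),(ll,lr)): print(np.linalg.norm(a-b),np.degrees(np.arctan2(*(a-b)[::-1])))
d=(ul-ur+ll-lr);d/=np.linalg.norm(d);x=np.array([d[1],-d[0]])
print("yaw",np.degrees(np.arctan2(x[1],x[0])))
for p,ox in((ur,.051),(ur2,.029),(lr,-.029),(lr2,-.051)): print("centre est",(p+d*.112-x*ox).round(4))
for p,ox in((ul,.051),(ll,-.029)): print("centre est L",(p-d*.112-x*ox).round(4))
```

```text
[0.5826624  0.41405418] [0.54755565 0.19370479] [0.50326206 0.42707771] [0.46741315 0.20675939] [0.52975618 0.19725882] [0.45038209 0.21000059]
0.22312852389775079 80.94754374104268
0.22321582464323353 80.75815992245789
yaw -9.147166689111078
centre est [0.515  0.3124]
centre est [0.5189 0.3124]
centre est [0.5138 0.3127]
centre est [0.5185 0.3125]
centre est L [0.5145 0.3116]
centre est L [0.5141 0.3119]
```

```bash
cat >> h.py <<'E'
def go(x=None,y=None,z=None,yaw=None):
    s,r=st(); p=s["tool_pos"]; t=np.array([a if a is not None else b for a,b in zip((x,y,z),p)])
    cur=np.degrees(np.arctan2(r[1,2],r[0,2])); d=(t-p)*1000
    print("yaw now",round(cur,2),"| shift tool axes now mm",(r.T@d).round(1))
    if yaw is not None:
        k=(yaw-cur+180)%360-180; q=R.from_euler('z',k,degrees=True).as_matrix()@r
        print("turn about tool y rad",round(-np.radians(k),4),"| shift after turn",(q.T@d).round(1))
    print("tilt of y (x,z tool) rad",(np.array([r[:,0]@[0,0,-1],r[:,2]@[0,0,-1]])).round(4),"Q",s["q"].round(2))
E
python3 -c "
from h import *
go(.5904,.0536,.12,5.25)"
```

```text
t 0.35 pos [0.2351 0.5519 0.2264] F [-0.7  0.4 -0.2] open 93.0
x [ 0.92  -0.392 -0.   ] y [-0. -0. -1.] z [ 0.392  0.92  -0.   ]
yaw now 66.92 | shift tool axes now mm [ 522.2  106.5 -319.1]
turn about tool y rad 1.0764 | shift after turn [528.7 106.3 308.2]
tilt of y (x,z tool) rad [0.     0.0004] Q [ 1.08  0.13  1.49 -0.    1.52 -0.09]
```

```bash
python3 -m inch '[[[20,0,-12,0,0,0],[36,0,-22,0,0,0],[36,0,-22,0,0,0],[36,0,-22,0,0,0],[36,0,-22,0,0,0],[36,0,-22,0,0,0],[36,0,-22,0,0,0],[36,0,-22,0,0,0]]]' 60; python3 -m inch '[[[36,0,-22,0,0,0],[36,0,-22,0,0,0],[0,0,0,0,0.17,0],[0,0,0,0,0.18,0],[0,0,0,0,0.18,0],[0,0,0,0,0.18,0],[0,0,0,0,0.18,0],[0,0,0,0,0.18,0]]]'; python3 -c "
from h import *
go(.5904,.0536,.11,5.25)"
```

```text
t: 1.35
tool_pos: [0.4212, 0.2903, 0.2268]
orientation: [-1.548, 0.316, -0.317]
force: [0.7, -0.5, 0.4]
opening: 0.06
t: 2.35
tool_pos: [0.4693, 0.2227, 0.2266]
orientation: [-1.251, 1.141, -1.142]
force: [-0.8, -0.6, 0.5]
opening: 0.0602
t 2.35 pos [0.4693 0.2227 0.2266] F [-0.8 -0.6  0.5] open 60.2
x [ 0.091 -0.996  0.   ] y [ 0. -0. -1.] z [0.996 0.091 0.   ]
yaw now 5.24 | shift tool axes now mm [179.4 116.7 105.2]
turn about tool y rad -0.0002 | shift after turn [179.5 116.7 105.1]
tilt of y (x,z tool) rad [-0.0004 -0.0001] Q [ 0.34 -0.09  1.71 -0.    1.52  0.25]
```

```bash
python3 -m inch '[[[30,10,17.5,0,0,0],[30,20,17.5,0,0,0],[30,22,17.5,0,0,0],[30,22,17.5,0,0,0],[30,22,17.5,0,0,0],[29.4,20.7,17.6,0,0,0],[0,0,0,0,0,0],[0,0,0,0,0,0]]]'; python3 -c "
from h import *
cv2.imwrite('pics/s1.png',cam('side')['image'])
c=cam('top')
cv2.imwrite('pics/t1.png',c['image'])
go(.5904,.0536,.012,5.25)"
```

```text
t: 3.35
tool_pos: [0.5911, 0.0553, 0.1103]
orientation: [-1.254, 1.138, -1.137]
force: [-0.0, -0.5, -0.2]
opening: 0.0599
t 3.45 pos [0.5916 0.0561 0.111 ] F [-0.4  0.5  0.5] open 59.9
x [ 0.098 -0.995 -0.   ] y [ 0.001  0.    -1.   ] z [0.995 0.098 0.001]
yaw now 5.64 | shift tool axes now mm [ 2.4 99.  -1.5]
turn about tool y rad 0.0068 | shift after turn [ 2.4 99.  -1.5]
tilt of y (x,z tool) rad [ 0.     -0.0014] Q [ 0.01  0.2   1.63  0.    1.31 -0.09]
```

View pics/s1.png

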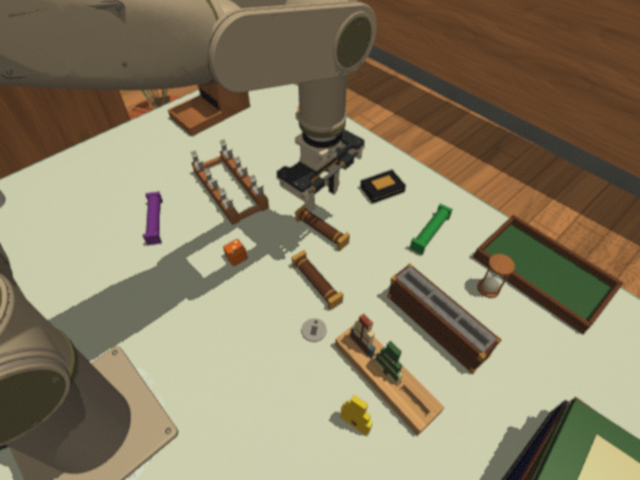

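View pics/t1.png

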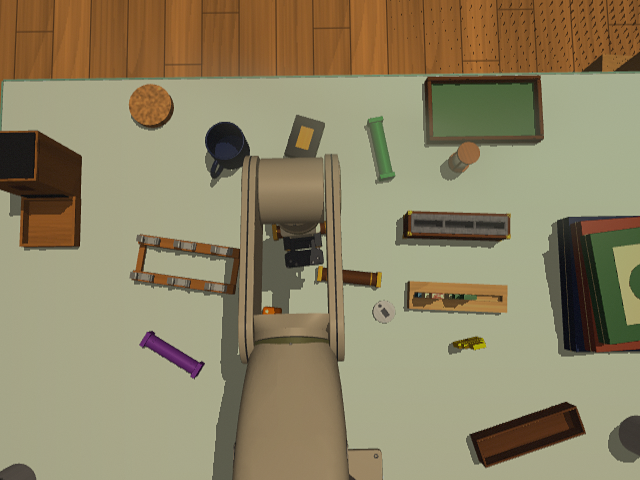

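The side view shows tube A still at its place under the gripper, and nothing else has moved. I'll descend.

```bash
python3 -m inch '[[[0.8,10,-1.5,0,0,0],[0.8,22,0,0,-0.006,0],[0.8,22,0,0,0,0],[0,20,0,0,0,0],[0,14,0,0,0,0],[0,10.5,0,0,0,0],[0,0,0,0,0,0],[0,0,0,0,0,0]]]'; python3 -m inch '[[[0,0,0,0,0,0],[0,0,0,0,0,0],[0,0,0,0,0,0],[0,0,0,0,0,0],[0,0,0,0,0,0]]]' 0 50; python3 -c "
from h import *
go(.5904,.0536,.16,5.25)"
```

```text
t: 4.45
tool_pos: [0.5909, 0.0532, 0.0121]
orientation: [-1.256, 1.131, -1.133]
force: [0.1, -1.1, 0.1]
opening: 0.0598
t: 5.08
tool_pos: [0.5903, 0.0532, 0.0116]
orientation: [-1.256, 1.132, -1.132]
force: [0.1, -0.8, 1.4]
opening: 0.029
t 5.08 pos [0.5903 0.0532 0.0116] F [ 0.1 -0.8  1.4] open 29.0
x [ 0.104 -0.995  0.   ] y [ 0. -0. -1.] z [0.995 0.104 0.   ]
yaw now 5.96 | shift tool axes now mm [-4.000e-01 -1.484e+02  1.000e-01]
turn about tool y rad 0.0124 | shift after turn [-4.000e-01 -1.484e+02  1.000e-01]
tilt of y (x,z tool) rad [-0.     -0.0002] Q [ 0.    0.31  1.69 -0.    1.14 -0.1 ]
```

```bash
python3 -m inch '[[[0,-10,0,0,0,0],[0,-25,0,0,0,0],[0,-30,0,0,0,0],[0,-30,0,0,0,0],[0,-25,0,0,0,0],[0,-10,0,0,0,0],[0,0,0,0,0,0]]]'; python3 -c "
from h import *
go(.5286,.3915,.13,80.85)"
```

```text
t: 5.95
tool_pos: [0.5906, 0.0532, 0.142]
orientation: [-1.256, 1.131, -1.133]
force: [-1.0, 0.4, -1.4]
opening: 0.0289
t 5.95 pos [0.5906 0.0532 0.142 ] F [-1.   0.4 -1.4] open 28.9
x [ 0.104 -0.995  0.   ] y [ 0.001  0.    -1.   ] z [0.995 0.104 0.001]
yaw now 5.96 | shift tool axes now mm [-343.    11.9  -26.6]
turn about tool y rad -1.3071 | shift after turn [-115.    12.4  324.2]
tilt of y (x,z tool) rad [-0.0001 -0.0012] Q [ 0.    0.16  1.61  0.    1.37 -0.1 ]
```

```bash
python3 -m inch '[[[-23,0,-1.6,0,0,0],[-40,0,-3,0,0,0],[-40,0,-3,0,0,0],[-40,0,-3,0,0,0],[-40,0,-3,0,0,0],[-40,0,-3,0,0,0],[-40,0,-3,0,0,0],[-40,0,-3,0,0,0]]]'; python3 -m inch '[[[-40,0,-7,0,-0.16,0],[0,0,0,0,-0.164,0],[0,0,0,0,-0.164,0],[0,0,0,0,-0.164,0],[0,0,0,0,-0.164,0],[0,0,0,0,-0.164,0],[0,0,0,0,-0.164,0],[0,0,0,0,-0.163,0]]]'; python3 -c "
from h import *
go(.5286,.3915,.08,80.85)"
```

```text
t: 6.95
tool_pos: [0.535, 0.3529, 0.1393]
orientation: [-1.259, 1.134, -1.132]
force: [0.1, 0.1, -2.2]
opening: 0.0288
t: 7.95
tool_pos: [0.5242, 0.3906, 0.1392]
orientation: [-1.569, 0.123, -0.119]
force: [-0.4, -0.2, -0.1]
opening: 0.0287
t 7.95 pos [0.5242 0.3906 0.1392] F [-0.4 -0.2 -0.1] open 28.7
x [ 0.988 -0.154 -0.002] y [-0.003 -0.002 -1.   ] z [ 0.154  0.988 -0.002]
yaw now 81.15 | shift tool axes now mm [ 4.3 59.2  1.7]
turn about tool y rad 0.0053 | shift after turn [ 4.3 59.2  1.7]
tilt of y (x,z tool) rad [0.0024 0.0021] Q [ 0.56  0.33  1.42 -0.    1.4  -0.85]
```

Correct and hover with the tube axis just above the lead-ins, then look.

```bash
python3 -m inch '[[[4.3,10,1.7,0,0.005,0],[0,20,0,0,0,0],[0,15,0,0,0,0],[0,0,0,0,0,0],[0,0,0,0,0,0]]]'; python3 -c "
from h import *
t=cam('top')['image'];s=cam('side')['image'];cv2.imwrite('pics/t2.png',cv2.resize(t[200:310,110:260],None,fx=5,fy=5,interpolation=3));cv2.imwrite('pics/s2.png',cv2.resize(s[110:240,150:320],None,fx=4.5,fy=4.5,interpolation=3))
go(.5286,.3915,.045,80.85)"
```

```text
t: 8.57
tool_pos: [0.5297, 0.3923, 0.0965]
orientation: [-1.567, 0.13, -0.13]
force: [0.4, -0.1, -0.7]
opening: 0.0286
t 8.68 pos [0.5302 0.3926 0.0974] F [-0.2  0.1 -1. ] open 28.8
x [ 0.986 -0.164  0.001] y [ 0.001  0.001 -1.   ] z [0.164 0.986 0.001]
yaw now 80.54 | shift tool axes now mm [-1.5 52.4 -1.4]
turn about tool y rad -0.0054 | shift after turn [-1.5 52.4 -1.4]
tilt of y (x,z tool) rad [-0.0012 -0.0011] Q [ 0.56  0.38  1.44  0.    1.32 -0.85]
```

View pics/t2.png

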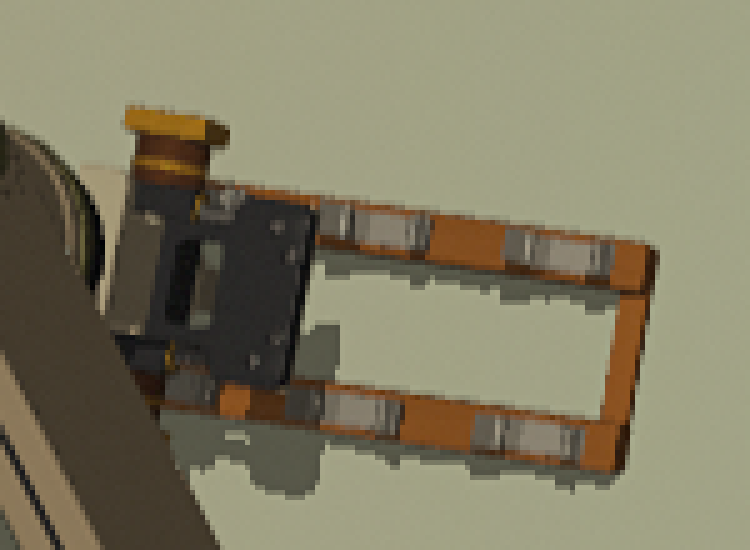

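View pics/s2.png

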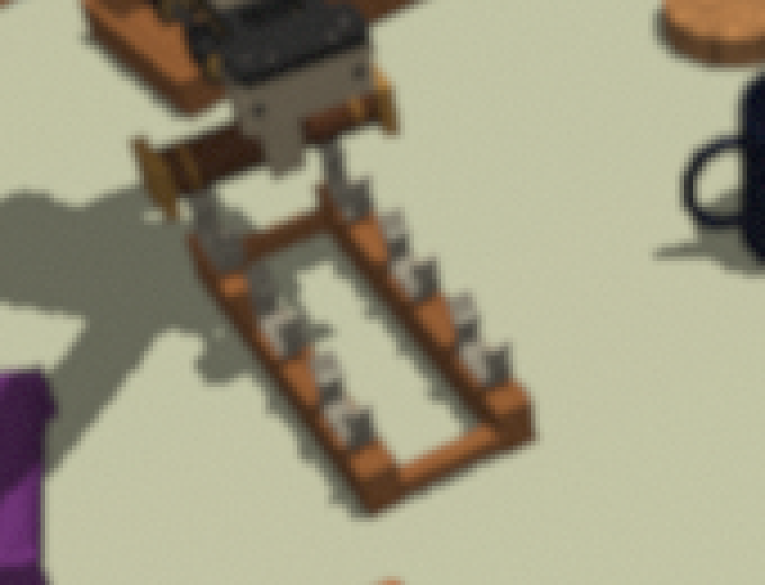

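```bash
python3 -m inch '[[[-0.7,8,-0.7,0,-0.005,0],[-0.7,10,-0.7,0,0,0],[0,5,0,0,0,0],[0,3,0,0,0,0],[0,0,0,0,0,0]]]' 0 60; python3 -m inch '[[[0,3,0,0,0,0],[0,3,0,0,0,0],[0,3,0,0,0,0],[0,3,0,0,0,0]]]';  python3 -m inch '[[[0,3,0,0,0,0],[0,3,0,0,0,0],[0,3,0,0,0,0]]]'
```

```text
t: 9.3
tool_pos: [0.5279, 0.391, 0.0701]
orientation: [-1.567, 0.126, -0.125]
force: [-0.6, 0.1, -0.7]
opening: 0.0287
t: 9.8
tool_pos: [0.5297, 0.3924, 0.0612]
orientation: [-1.564, 0.123, -0.128]
force: [-1.7, -0.0, 11.8]
opening: 0.029
t: 10.18
tool_pos: [0.5295, 0.3919, 0.0512]
orientation: [-1.565, 0.123, -0.128]
force: [1.5, 0.9, 3.7]
opening: 0.0288
```

```bash
python3 -c "
from h import *
go(.5286,.3915,.0466,80.85)"
```

```text
t 10.18 pos [0.5295 0.3919 0.0512] F [1.5 0.9 3.7] open 28.8
x [ 0.987 -0.159  0.003] y [ 0.003  0.002 -1.   ] z [0.159 0.987 0.002]
yaw now 80.85 | shift tool axes now mm [-0.9  4.6 -0.5]
turn about tool y rad -0.0 | shift after turn [-0.9  4.6 -0.5]
tilt of y (x,z tool) rad [-0.0029 -0.0023] Q [ 0.56  0.42  1.47 -0.    1.24 -0.85]
```

Force peaked near 12 N and is fading, so the lips are going over. Press home.

```bash
python3 -m inch '[[[0,2,0,0,0,0],[0,2,0,0,0,0],[0,1,0,0,0,0],[0,0,0,0,0,0]]]';  python3 -m inch '[[[0,1,0,0,0,0],[0,1,0,0,0,0],[0,0,0,0,0,0]]]'
```

```text
t: 10.68
tool_pos: [0.5285, 0.3918, 0.0464]
orientation: [-1.566, 0.125, -0.126]
force: [-3.5, -1.0, 14.0]
opening: 0.0286
t: 11.05
tool_pos: [0.5286, 0.3918, 0.0463]
orientation: [-1.566, 0.124, -0.126]
force: [-9.6, -5.5, 26.5]
opening: 0.0288
```

```bash
python3 -m inch '[[[0,-1.5,0,0,0,0],[0,0,0,0,0,0],[0,0,0,0,0,0]]]' 45; python3 -m inch '[[[0,-8,0,0,0,0],[0,-20,0,0,0,0],[0,-30,0,0,0,0],[0,-30,0,0,0,0],[0,-30,0,0,0,0],[0,-10,0,0,0,0],[0,0,0,0,0,0]]]'; python3 -c "
from h import *
t=cam('top')['image'];s=cam('side')['image'];cv2.imwrite('pics/t3.png',t);cv2.imwrite('pics/s3.png',s)
go(.4834,-.0445,.13,-6.7)"
```

```text
t: 11.42
tool_pos: [0.5275, 0.3906, 0.0429]
orientation: [-1.568, 0.127, -0.124]
force: [0.2, -0.3, -0.9]
opening: 0.045
t: 12.3
tool_pos: [0.5286, 0.3914, 0.1733]
orientation: [-1.566, 0.124, -0.127]
force: [0.1, 0.6, -0.3]
opening: 0.0449
t 12.4 pos [0.5275 0.3907 0.1707] F [-0.4 -0.6 -0.7] open 45.0
x [ 0.987 -0.159 -0.001] y [-0.001 -0.001 -1.   ] z [ 0.159  0.987 -0.001]
yaw now 80.84 | shift tool axes now mm [  25.7   41.2 -436.6]
turn about tool y rad 1.5279 | shift after turn [437.4  40.1   7. ]
tilt of y (x,z tool) rad [0.0013 0.0012] Q [ 0.56  0.31  1.38 -0.    1.45 -0.85]
```

View pics/s3.png

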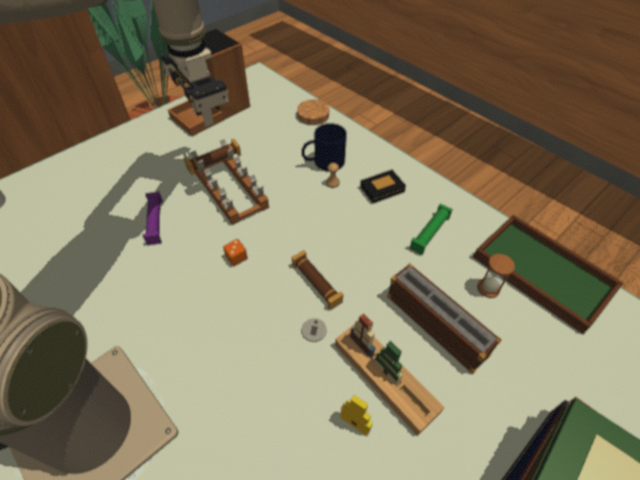

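View pics/t3.png

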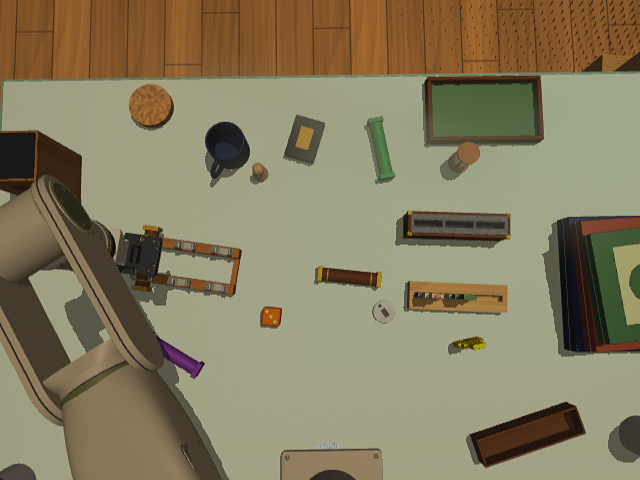

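Tube A sits in clip2 in the side view at (214,156). Tube B is unmoved at (349,277). I'll refine B from its brass caps.

Run:
```python
from h import *
c=cam("top"); im=c["image"]; hsv=cv2.cvtColor(im,cv2.COLOR_BGR2HSV)
m=((hsv[...,1]>110)*255).astype(np.uint8)[255:298,308:390]
ys,xs=np.nonzero(m); xs=xs+308;ys=ys+255
w=np.array([ray(c,(x,y),.024)[:2] for x,y in zip(xs,ys)]); mu=w.mean(0); u,s,v=np.linalg.svd(w-mu); d=v[0]
pr=(w-mu)@d; print(mu, np.degrees(np.arctan2(d[1],d[0]))%180, pr.min(),pr.max(), mu+d*(pr.min()+pr.max())/2)
go(.4834,-.0445,.13,-4)
```

```text
[ 0.48376237 -0.04503434] 83.13474832388235 -0.07044543530956021 0.07011055395158731 [ 0.48378238 -0.0448681 ]
t 12.45 pos [0.5273 0.3906 0.1702] F [ 0.   0.  -0.9] open 44.8
x [ 0.987 -0.159 -0.002] y [-0.002 -0.001 -1.   ] z [ 0.159  0.987 -0.002]
yaw now 80.84 | shift tool axes now mm [  26.    40.9 -436.4]
turn about tool y rad 1.4808 | shift after turn [437.1  39.4 -13.4]
tilt of y (x,z tool) rad [0.0019 0.0017] Q [ 0.56  0.31  1.38 -0.    1.45 -0.85]
```

```bash
python3 -m inch '[[[2,0,-25,0,0,0],[3,0,-40,0,0,0],[3,0,-44,0,0,0],[3,0,-44,0,0,0],[3,0,-44,0,0,0],[3,0,-44,0,0,0],[3,0,-44,0,0,0],[3,0,-44,0,0,0]]]' 60; python3 -m inch '[[[3,0,-44,0,0,0],[0,0,-44,0,0.17,0],[0,0,0,0,0.17,0],[0,0,0,0,0.17,0],[0,0,0,0,0.17,0],[0,0,0,0,0.17,0],[0,0,0,0,0.17,0],[0,0,0,0,0.17,0]]]';python3 -m inch '[[[0,0,0,0,0.17,0],[0,0,0,0,0.17,0],[0,0,0,0,0,0]]]'; python3 -c "
from h import *
go(.4836,-.0449,.10,-6.9)"
```

```text
t: 13.45
tool_pos: [0.4973, 0.0612, 0.1705]
orientation: [-1.567, 0.127, -0.124]
force: [0.2, -0.1, 0.3]
opening: 0.0603
t: 14.45
tool_pos: [0.4865, -0.0246, 0.1704]
orientation: [-1.305, 1.051, -1.047]
force: [0.9, -0.6, 0.8]
opening: 0.0598
t: 14.82
tool_pos: [0.4867, -0.0246, 0.1707]
orientation: [-1.152, 1.297, -1.294]
force: [-0.1, -0.1, 0.2]
opening: 0.06
t 14.82 pos [ 0.4867 -0.0246  0.1707] F [-0.1 -0.1  0.2] open 60.0
x [-0.118 -0.993 -0.   ] y [-0.002  0.    -1.   ] z [ 0.993 -0.118 -0.002]
yaw now -6.76 | shift tool axes now mm [20.5 70.7 -0.5]
turn about tool y rad 0.0024 | shift after turn [20.5 70.7 -0.4]
tilt of y (x,z tool) rad [0.0001 0.0021] Q [-0.16 -0.14  1.86  0.    1.42 -0.04]
```

```bash
python3 -m inch '[[[10,10,-0.5,0,0.002,0],[10.5,22,0,0,0,0],[0,30,0,0,0,0],[0,30,0,0,0,0],[0,25,0,0,0,0],[0,21,0,0,0,0],[0,0,0,0,0,0]]]'; python3 -c "
from h import *
go(.4836,-.0449,.0125,-6.9)"
```

```text
t: 15.7
tool_pos: [0.482, -0.0451, 0.0313]
orientation: [-1.154, 1.3, -1.294]
force: [0.4, 0.3, -0.1]
opening: 0.06
t 15.7 pos [ 0.482  -0.0451  0.0313] F [ 0.4  0.3 -0.1] open 60.0
x [-0.119 -0.993 -0.   ] y [-0.005  0.001 -1.   ] z [ 0.993 -0.119 -0.005]
yaw now -6.82 | shift tool axes now mm [-0.4 18.8  1.7]
turn about tool y rad 0.0013 | shift after turn [-0.4 18.8  1.7]
tilt of y (x,z tool) rad [0.0002 0.0051] Q [-0.2   0.02  1.98 -0.    1.15 -0.08]
```

```bash
python3 -m inch '[[[0,8,1,0,0,0],[0,7,0,0,0,0],[0,4,0,0,0,0],[0,0,0,0,0,0],[0,0,0,0,0,0]]]';  python3 -m inch '[[[0,0,0,0,0,0],[0,0,0,0,0,0],[0,0,0,0,0,0],[0,0,0,0,0,0],[0,0,0,0,0,0]]]' 0 60; python3 -c "
from h import *
st()"; python3 -m inch '[[[0,-10,0,0,0,0],[0,-25,0,0,0,0],[0,-30,0,0,0,0],[0,-30,0,0,0,0],[0,-25,0,0,0,0],[0,-10,0,0,0,0],[0,0,0,0,0,0]]]'; python3 -c "
from h import *
go(.5034,.2335,.13,80.85)"
```

```text
t: 16.32
tool_pos: [0.4856, -0.0452, 0.0152]
orientation: [-1.149, 1.297, -1.298]
force: [-0.0, -0.8, -0.4]
opening: 0.0599
t: 16.95
tool_pos: [0.4854, -0.0451, 0.015]
orientation: [-1.15, 1.298, -1.298]
force: [-1.8, 0.2, 1.4]
opening: 0.0287
t 16.95 pos [ 0.4854 -0.0451  0.015 ] F [-1.8  0.2  1.4] open 28.7
x [-0.121 -0.993  0.   ] y [-0.  0. -1.] z [ 0.993 -0.121 -0.   ]
t: 17.82
tool_pos: [0.4859, -0.0453, 0.1455]
orientation: [-1.149, 1.297, -1.299]
force: [-0.2, -0.1, -1.0]
opening: 0.0286
t 17.82 pos [ 0.4859 -0.0453  0.1455] F [-0.2 -0.1 -1. ] open 28.6
x [-0.121 -0.993  0.   ] y [ 0.001 -0.    -1.   ] z [ 0.993 -0.121  0.001]
yaw now -6.94 | shift tool axes now mm [-278.8   15.4  -16.3]
turn about tool y rad -1.5321 | shift after turn [-27.   15.9 278. ]
tilt of y (x,z tool) rad [-0.0001 -0.0014] Q [-0.2  -0.12  1.89 -0.    1.37 -0.08]
```

```bash
python3 -m inch '[[[-28,0,-2,0,0,0],[-40,0,-2,0,0,0],[-42,0,-2,0,0,0],[-42,0,-2,0,0,0],[-42,0,-2,0,0,0],[-42,0,-3,0,0,0],[-42,0,-3,0,0,0],[0,0,0,0,-0.17,0]]]'; python3 -m inch '[[[0,0,0,0,-0.17,0],[0,0,0,0,-0.17,0],[0,0,0,0,-0.17,0],[0,0,0,0,-0.17,0],[0,0,0,0,-0.17,0],[0,0,0,0,-0.17,0],[0,0,0,0,-0.17,0],[0,0,0,0,-0.172,0]]]'; python3 -m inch '[[[0,0,0,0,0,0],[0,0,0,0,0,0]]]'; python3 -c "
from h import *
go(.5034,.2335,.10,80.85)"
```

```text
t: 18.82
tool_pos: [0.5018, 0.2352, 0.143]
orientation: [-1.236, 1.171, -1.168]
force: [0.9, 0.1, -1.0]
opening: 0.0285
t: 19.82
tool_pos: [0.5021, 0.2324, 0.1429]
orientation: [-1.569, 0.123, -0.119]
force: [0.0, 0.3, -0.4]
opening: 0.0288
t: 20.08
tool_pos: [0.5026, 0.2326, 0.144]
orientation: [-1.568, 0.13, -0.127]
force: [-0.7, 1.3, -1.8]
opening: 0.0291
t 20.07 pos [0.5026 0.2326 0.144 ] F [-0.7  1.3 -1.8] open 29.1
x [ 0.987 -0.163 -0.001] y [-0.001 -0.    -1.   ] z [ 0.163  0.987 -0.001]
yaw now 80.62 | shift tool axes now mm [ 0.7 44.   1.1]
turn about tool y rad -0.004 | shift after turn [ 0.7 44.   1.1]
tilt of y (x,z tool) rad [0.0013 0.0007] Q [ 0.34  0.06  1.71  0.    1.37 -1.07]
```

```bash
python3 -m inch '[[[0.7,10,1,0,-0.004,0],[0,20,0,0,0,0],[0,20,0,0,0,0],[0,15,0,0,0,0],[0,5,0,0,0,0],[0,0,0,0,0,0],[0,0,0,0,0,0]]]'; python3 -c "
from h import *
go(.5034,.2335,.05,80.85)"; python3 -m inch '[[[0,3,0,0,0,0],[0,3,0,0,0,0],[0,3,0,0,0,0],[0,3,0,0,0,0]]]';python3 -m inch '[[[0,3,0,0,0,0],[0,3,0,0,0,0],[0,3,0,0,0,0],[0,0,0,0,0,0]]]'
```

```text
t: 20.95
tool_pos: [0.5046, 0.2339, 0.0758]
orientation: [-1.567, 0.121, -0.123]
force: [-0.8, 0.5, -1.0]
opening: 0.0289
t 20.95 pos [0.5046 0.2339 0.0758] F [-0.8  0.5 -1. ] open 28.9
x [ 0.988 -0.155  0.001] y [ 0.001  0.    -1.   ] z [0.155 0.988 0.001]
yaw now 81.07 | shift tool axes now mm [-1.2 25.8 -0.6]
turn about tool y rad 0.0039 | shift after turn [-1.2 25.8 -0.6]
tilt of y (x,z tool) rad [-0.0013 -0.0007] Q [ 0.34  0.14  1.77 -0.    1.24 -1.07]
t: 21.45
tool_pos: [0.5054, 0.2343, 0.065]
orientation: [-1.566, 0.12, -0.125]
force: [-3.0, 0.3, 12.8]
opening: 0.029
t: 21.95
tool_pos: [0.5054, 0.2338, 0.0548]
orientation: [-1.566, 0.12, -0.125]
force: [5.1, -0.2, 2.2]
opening: 0.0288
```

```bash
python3 -m inch '[[[0,2,0,0,0,0],[0,2,0,0,0,0],[0,1,0,0,0,0],[0,0,0,0,0,0]]]'; python3 -m inch '[[[0,1,0,0,0,0],[0,1,0,0,0,0],[0,0,0,0,0,0]]]'
```

```text
t: 22.45
tool_pos: [0.5039, 0.2339, 0.0498]
orientation: [-1.567, 0.123, -0.122]
force: [-2.4, -0.4, 10.6]
opening: 0.029
t: 22.82
tool_pos: [0.504, 0.2339, 0.0496]
orientation: [-1.567, 0.122, -0.122]
force: [-10.5, -3.4, 27.5]
opening: 0.0288
```

```bash
python3 -m inch '[[[0,-1.5,0,0,0,0],[0,0,0,0,0,0],[0,0,0,0,0,0]]]' 45; python3 -m inch '[[[0,-8,0,0,0,0],[0,-20,0,0,0,0],[0,-30,0,0,0,0],[0,-30,0,0,0,0],[0,-30,0,0,0,0],[0,-30,0,0,0,0],[0,-10,0,0,0,0],[0,0,0,0,0,0]]]'; python3 -c "
from h import *
t=cam('top')['image'];s=cam('side')['image'];cv2.imwrite('pics/t4r.png',t);cv2.imwrite('pics/s4r.png',s)
cv2.imwrite('pics/t4.png',cv2.resize(t[280:312,405:510],None,fx=7.6,fy=7.6,interpolation=0));cv2.imwrite('pics/s4.png',cv2.resize(s[305:415,330:430],None,fx=5.4,fy=5.4,interpolation=0))
cv2.imwrite('pics/s4b.png',cv2.resize(s[120:240,160:320],None,fx=4.5,fy=4.5,interpolation=3))
st()"
```

```text
t: 23.2
tool_pos: [0.5031, 0.2334, 0.0475]
orientation: [-1.568, 0.124, -0.121]
force: [0.6, 0.0, -1.1]
opening: 0.0447
t: 24.2
tool_pos: [0.5045, 0.2338, 0.2075]
orientation: [-1.567, 0.121, -0.124]
force: [-0.2, 0.3, -0.0]
opening: 0.0453
t 24.3 pos [0.5034 0.2334 0.2053] F [ 0.1 -0.2 -0.1] open 45.2
x [ 0.988 -0.155 -0.001] y [-0.001 -0.001 -1.   ] z [ 0.155  0.988 -0.001]
```

View pics/t4.png

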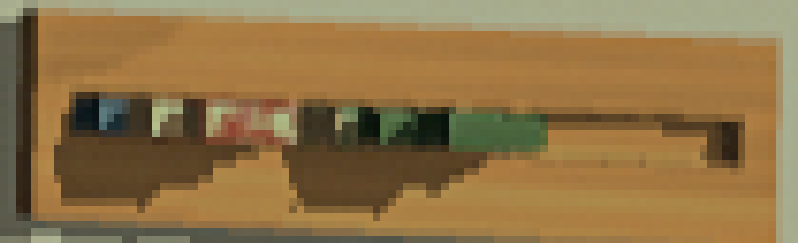

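View pics/s4.png

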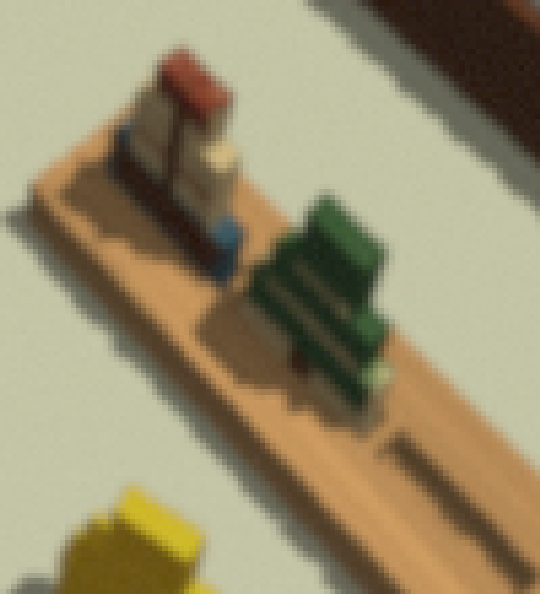

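View pics/s4b.png

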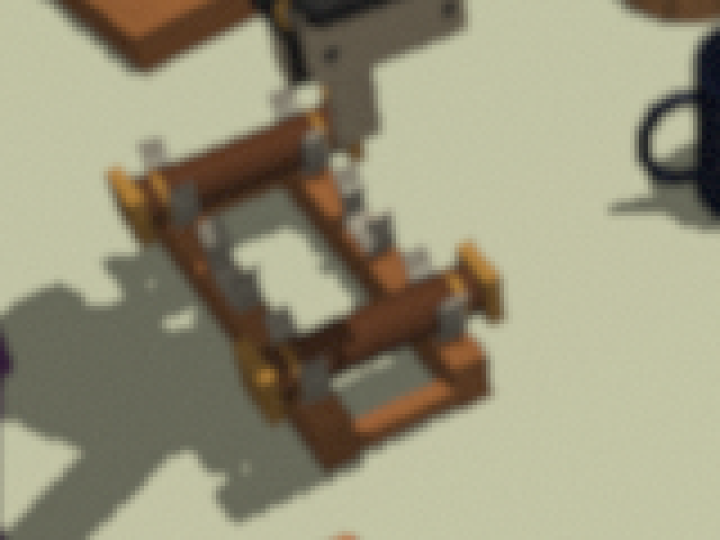

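Run:
```python
from h import *
c=cam("top");s=cam("side")
for n,a,b in(("tree",(498,132),(346,228)),("ship",(251,121),(195,81))):
    print(n,"top",ray(c,(a[0]/7.6+405-.5,a[1]/7.6+280-.5),.129).round(4),"side",ray(s,(b[0]/5.4+330-.5,b[1]/5.4+305-.5),.129).round(4))
# pockets from side image
im=s["image"]; cv2.imwrite("pics/s5.png",cv2.resize(im[260:370,385:505],None,fx=5.4,fy=5.4,interpolation=0))
hsv=cv2.cvtColor(im,cv2.COLOR_BGR2HSV)
m=((hsv[...,2]<80)*255).astype(np.uint8)
mm=np.zeros_like(m); mm[265:350,395:500]=m[265:350,395:500]
n,l,stt,ce=cv2.connectedComponentsWithStats(mm)
for i in range(1,n):
    if stt[i,4]>30: print(stt[i],ce[i],ray(s,ce[i],.076).round(4))
```

```text
tree top [ 0.4359 -0.2821  0.129 ] side [ 0.4358 -0.2821  0.129 ]
ship top [ 0.4397 -0.2169  0.129 ] side [ 0.4386 -0.2176  0.129 ]
[405 273  25  22 168] [417.08333333 283.66071429] [ 0.5918 -0.2156  0.076 ]
[ 395  281   80   69 1646] [428.03948967 320.45321993] [ 0.5443 -0.2796  0.076 ]
[477 280   7  14  58] [480.25862069 286.44827586] [ 0.6756 -0.3025  0.076 ]
[431 295  27  24 194] [444.0257732  306.63917526] [ 0.5888 -0.2819  0.076 ]
[458 319  31  26 219] [472.82191781 331.12785388] [ 0.5859 -0.3475  0.076 ]
```

View pics/s5.png

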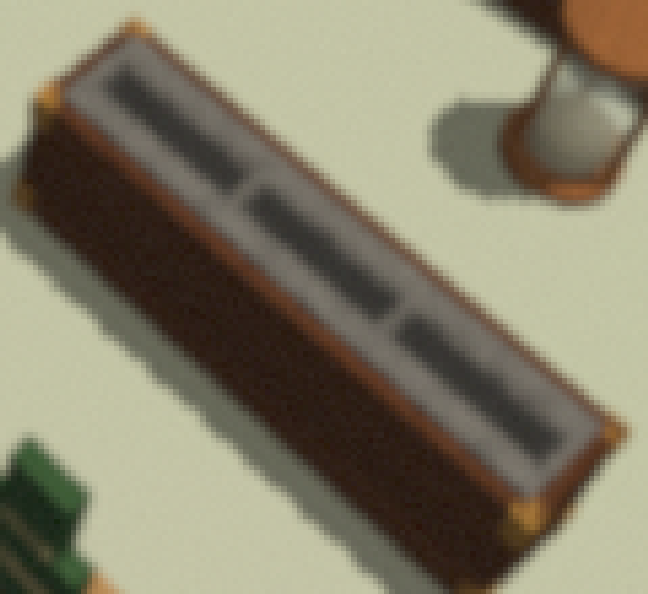

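Both tubes are seated on their saddles. Both cameras put the tree top at (0.436,-0.282) and the ship top at (0.439,-0.217). The green pine at (470,296) and the white/red/blue ship at (436,295) match the descriptions; the yellow one is a decoy. Next I'll fetch the ship.

```bash
python3 -c "
from h import *
go(.4392,-.2172,.2,-3.2)"; python3 -m inch '[[[0,0,-25,0,0,0],[0,0,-42,0,0,0],[0,0,-44,0,0,0],[0,0,-44,0,0,0],[0,0,-44,0,0,0],[0,0,-44,0,0,0],[0,0,-44,0,0,0],[0,0,-44,0,0,0]]]';python3 -m inch '[[[0,0,-44,0,0,0],[0,0,-44,0,0,0],[0,0,0,0,0.18,0],[0,0,0,0,0.18,0],[0,0,0,0,0.18,0],[0,0,0,0,0.18,0],[0,0,0,0,0.18,0],[0,0,0,0,0.18,0]]]';python3 -m inch '[[[0,0,0,0,0.18,0],[0,0,0,0,0.18,0],[0,0,0,0,0,0]]]'; python3 -c "
from h import *
go(.4392,-.2172,.2,-3.2)"
```

```text
t 24.4 pos [0.5032 0.2333 0.2048] F [-0.2  0.4 -0.2] open 45.3
x [ 0.988 -0.155 -0.002] y [-0.002 -0.001 -1.   ] z [ 0.155  0.988 -0.001]
yaw now 81.07 | shift tool axes now mm [   6.7    5.4 -455. ]
turn about tool y rad 1.4709 | shift after turn [453.4   3.9 -38.7]
tilt of y (x,z tool) rad [0.0022 0.0012] Q [ 0.34  0.02  1.64 -0.    1.48 -1.07]
t: 25.4
tool_pos: [0.4517, -0.0946, 0.2054]
orientation: [-1.567, 0.123, -0.121]
force: [0.3, 0.2, -0.1]
opening: 0.0446
t: 26.4
tool_pos: [0.4384, -0.18, 0.2052]
orientation: [-1.347, 0.965, -0.962]
force: [0.2, 0.2, 0.2]
opening: 0.0453
t: 26.78
tool_pos: [0.4385, -0.1801, 0.2054]
orientation: [-1.198, 1.228, -1.225]
force: [0.2, -0.2, 0.2]
opening: 0.0445
t 26.77 pos [ 0.4385 -0.1801  0.2054] F [ 0.2 -0.2  0.2] open 44.5
x [-0.024 -1.    -0.001] y [-0.002  0.001 -1.   ] z [ 1.    -0.024 -0.002]
yaw now -1.37 | shift tool axes now mm [37.1  5.4  1.6]
turn about tool y rad 0.0319 | shift after turn [37.   5.4  2.8]
tilt of y (x,z tool) rad [0.0008 0.0016] Q [-0.5  -0.2   1.85 -0.    1.49 -0.47]
```

```bash
python3 -m inch '[[[20,0,1.5,0,0.032,0],[17,0,1.5,0,0,0],[0,15,0,0,0,0],[0,25,0,0,0,0],[0,12,0,0,0,0],[0,0,0,0,0,0],[0,0,0,0,0,0]]]'; python3 -c "
from h import *
s=cam('side')['image'];cv2.imwrite('pics/s6.png',cv2.resize(s[260:420,310:480],None,fx=3.7,fy=3.7,interpolation=3))
go(.4392,-.2172,.099,-3.2)"
```

```text
t: 27.65
tool_pos: [0.4408, -0.2175, 0.1551]
orientation: [-1.182, 1.25, -1.251]
force: [0.0, -1.0, -0.2]
opening: 0.0449
t 27.7 pos [ 0.441  -0.2176  0.1554] F [0.1 0.1 0.8] open 45.1
x [-0.057 -0.998  0.001] y [ 0.001 -0.001 -1.   ] z [ 0.998 -0.057  0.001]
yaw now -3.25 | shift tool axes now mm [-0.4 56.4 -1.9]
turn about tool y rad -0.0009 | shift after turn [-0.4 56.4 -1.9]
tilt of y (x,z tool) rad [-0.0007 -0.0013] Q [-0.56 -0.12  1.87  0.    1.39 -0.51]
```

View pics/s6.png

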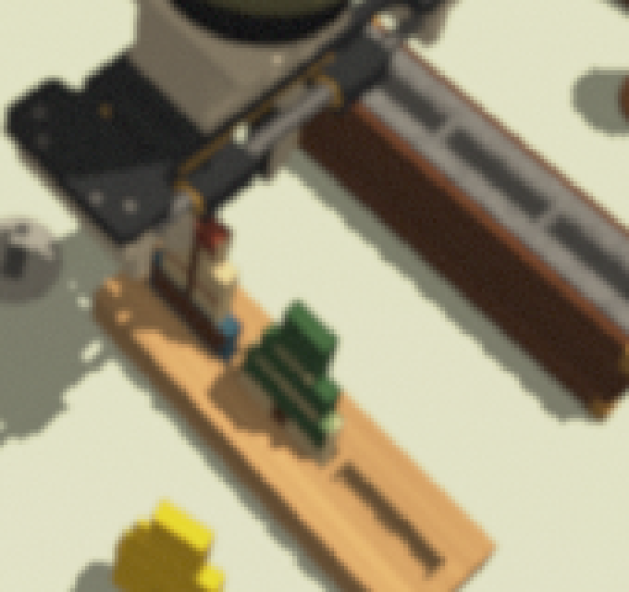

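```bash
python3 -m inch '[[[0,10,-0.5,0,0,0],[0,16,-0.5,0,0,0],[0,16,0,0,0,0],[0,10,0,0,0,0],[0,4,0,0,0,0],[0,0,0,0,0,0],[0,0,0,0,0,0]]]' 30; python3 -c "
from h import *
go(.4392,-.2172,.099,-3.2)"; python3 -m inch '[[[0,0,0,0,0,0],[0,0,0,0,0,0],[0,0,0,0,0,0],[0,0,0,0,0,0],[0,0,0,0,0,0]]]' 0 15;  python3 -c "
from h import *
go(.4392,-.2172,.099,-3.2)"
```

```text
t: 28.58
tool_pos: [0.4399, -0.2176, 0.099]
orientation: [-1.181, 1.25, -1.252]
force: [-0.0, -0.2, -0.1]
opening: 0.0297
t 28.57 pos [ 0.4399 -0.2176  0.099 ] F [-0.  -0.2 -0.1] open 29.7
x [-0.057 -0.998  0.   ] y [ 0.001 -0.    -1.   ] z [ 0.998 -0.057  0.001]
yaw now -3.26 | shift tool axes now mm [-0.3 -0.  -0.7]
turn about tool y rad -0.0011 | shift after turn [-0.3 -0.  -0.7]
tilt of y (x,z tool) rad [-0.0004 -0.0008] Q [-0.56 -0.07  1.93  0.    1.28 -0.51]
t: 29.2
tool_pos: [0.4396, -0.2174, 0.0986]
orientation: [-1.182, 1.251, -1.251]
force: [-0.6, 0.1, 2.2]
opening: 0.0101
t 29.2 pos [ 0.4396 -0.2174  0.0986] F [-0.6  0.1  2.2] open 10.1
x [-0.057 -0.998  0.   ] y [ 0. -0. -1.] z [ 0.998 -0.057  0.   ]
yaw now -3.26 | shift tool axes now mm [-0.2 -0.4 -0.4]
turn about tool y rad -0.0011 | shift after turn [-0.2 -0.4 -0.4]
tilt of y (x,z tool) rad [-0.0002 -0.0003] Q [-0.56 -0.07  1.93 -0.    1.28 -0.51]
```

```bash
python3 -m inch '[[[0,-6,0,0,0,0],[0,-15,0,0,0,0],[0,-25,0,0,0,0],[0,-25,0,0,0,0],[0,-16,0,0,0,0],[0,-8,0,0,0,0],[0,0,0,0,0,0]]]' 0 30; python3 -c "
from h import *
go(.5925,-.2143,.19,-2.3)"
```

```text
t: 30.08
tool_pos: [0.4396, -0.2174, 0.1937]
orientation: [-1.182, 1.251, -1.252]
force: [0.5, -1.3, -1.2]
opening: 0.0098
t 30.07 pos [ 0.4396 -0.2174  0.1937] F [ 0.5 -1.3 -1.2] open 9.8
x [-0.057 -0.998  0.   ] y [ 0.001 -0.    -1.   ] z [ 0.998 -0.057  0.001]
yaw now -3.27 | shift tool axes now mm [-11.9   3.8 152.4]
turn about tool y rad -0.0169 | shift after turn [ -9.3   3.8 152.6]
tilt of y (x,z tool) rad [-0.0003 -0.0005] Q [-0.56 -0.15  1.83  0.    1.46 -0.51]
```

```bash
python3 -m inch '[[[-2,0,15,0,0,0],[-2,0,30,0,0,0],[-2,0,35,0,0,0],[-2,0,35,0,0,0],[-2,0,25,0,-0.017,0],[-1.6,0,12,0,0,0],[0,0,0,0,0,0],[0,0,0,0,0,0]]]'; python3 -m inch '[[[0,0,0,0,0,0],[0,0,0,0,0,0]]]'; python3 -c "
from h import *
go(.5925,-.2143,.175,-2.3)"
```

```text
t: 31.08
tool_pos: [0.5912, -0.2142, 0.1931]
orientation: [-1.19, 1.24, -1.238]
force: [0.1, 0.2, -0.2]
opening: 0.0095
t: 31.32
tool_pos: [0.5916, -0.2144, 0.1938]
orientation: [-1.19, 1.239, -1.239]
force: [0.3, 0.2, -0.8]
opening: 0.01
t 31.32 pos [ 0.5916 -0.2144  0.1938] F [ 0.3  0.2 -0.8] open 10.0
x [-0.04  -0.999  0.   ] y [ 0. -0. -1.] z [ 0.999 -0.04   0.   ]
yaw now -2.32 | shift tool axes now mm [-0.1 18.8  0.9]
turn about tool y rad -0.0003 | shift after turn [-0.1 18.8  0.9]
tilt of y (x,z tool) rad [-0.0002 -0.0004] Q [-0.43  0.22  1.44  0.    1.47 -0.39]
```

Lower so the underside is about 10 mm above the rim (TCP 0.172), then compare in both cameras.

```bash
python3 -m inch '[[[0,10,0.9,0,0,0],[0,11,0,0,0,0],[0,0,0,0,0,0],[0,0,0,0,0,0]]]'; python3 -c "
from h import *
t=cam('top')['image'];s=cam('side')['image'];cv2.imwrite('pics/t7.png',cv2.resize(t[195:250,395:520],None,fx=6.4,fy=6.4,interpolation=0));cv2.imwrite('pics/s7.png',cv2.resize(s[220:370,370:520],None,fx=4,fy=4,interpolation=0))
go(.5925,-.2143,.175,-2.3)"
```

```text
t: 31.82
tool_pos: [0.5927, -0.2142, 0.1722]
orientation: [-1.19, 1.239, -1.238]
force: [-0.5, -0.4, -0.3]
opening: 0.0099
t 31.93 pos [ 0.593  -0.2143  0.1728] F [-0.  -0.  -0.6] open 9.8
x [-0.04  -0.999  0.   ] y [ 0.001 -0.    -1.   ] z [ 0.999 -0.04   0.001]
yaw now -2.29 | shift tool axes now mm [-0.  -2.2 -0.5]
turn about tool y rad 0.0002 | shift after turn [-0.  -2.2 -0.5]
tilt of y (x,z tool) rad [-0.0002 -0.0005] Q [-0.43  0.24  1.46  0.    1.44 -0.39]
```

View pics/s7.png

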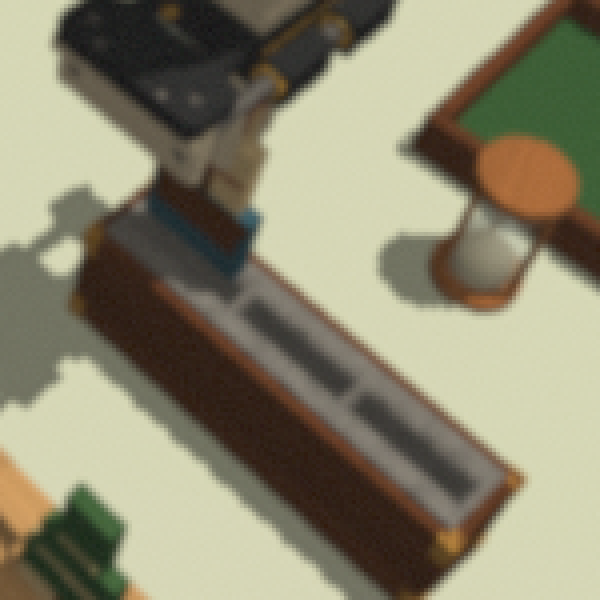

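View pics/t7.png

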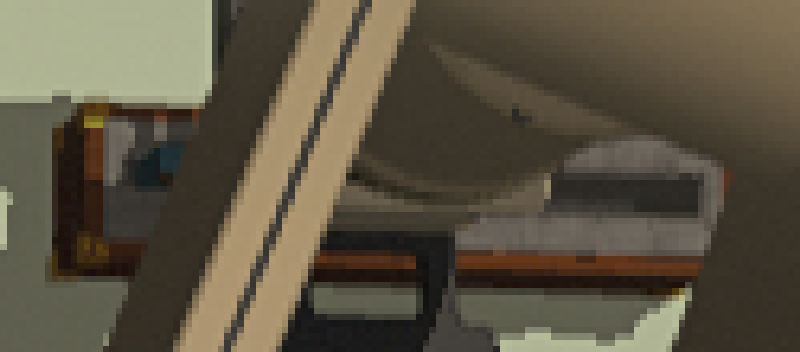

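Run:
```python
from h import *
c=cam("top");s=cam("side");S,r=st();p=S["tool_pos"]
zb=p[2]-.0846
X=r[:,2];Y=-r[:,0]
for n,a,b in(("-x-y",-.005,-.028),("+x-y",.005,-.028),("-x+y",-.005,.028)):
    q=np.array([p[0],p[1],zb])+X*a+Y*b; print(n,"side crop7 px",((proj(s,q)[0]-[370,220]+.5)*4).round(1),"top crop px",((proj(c,q)[0]-[395,195]+.5)*6.4).round(1))
    q[2]=zb+.046;print("  hull top",((proj(s,q)[0]-[370,220]+.5)*4).round(1),"top",((proj(c,q)[0]-[395,195]+.5)*6.4).round(1))
o=ray(s,(237/4+370-.5,275/4+220-.5),zb); print("observed corner ray",o.round(4),"expected",(np.array([p[0],p[1],zb])-X*.005-Y*.028).round(4))
im=s["image"];cv2.imwrite("pics/s8.png",cv2.resize(im[260:310,395:455],None,fx=12,fy=12,interpolation=0))
```

```text
t 32.02 pos [ 0.593  -0.2144  0.1729] F [ 0.1 -0.6  0.1] open 9.9
x [-0.04  -0.999  0.   ] y [ 0.001 -0.    -1.   ] z [ 0.999 -0.04   0.001]
-x-y side crop7 px [232.6 283.2] top crop px [310.6 195.4]
  hull top [252.1 228.3] top [342.4 177.6]
+x-y side crop7 px [246.5 271.4] top crop px [310.7 165.4]
  hull top [266.6 216.3] top [342.5 146.3]
-x+y side crop7 px [143.6 208.4] top crop px [140.7 191.1]
  hull top [158.7 152. ] top [165.7 173. ]
observed corner ray [ 0.592  -0.2407  0.0883] expected [ 0.5869 -0.2421  0.0883]
```

View pics/s8.png

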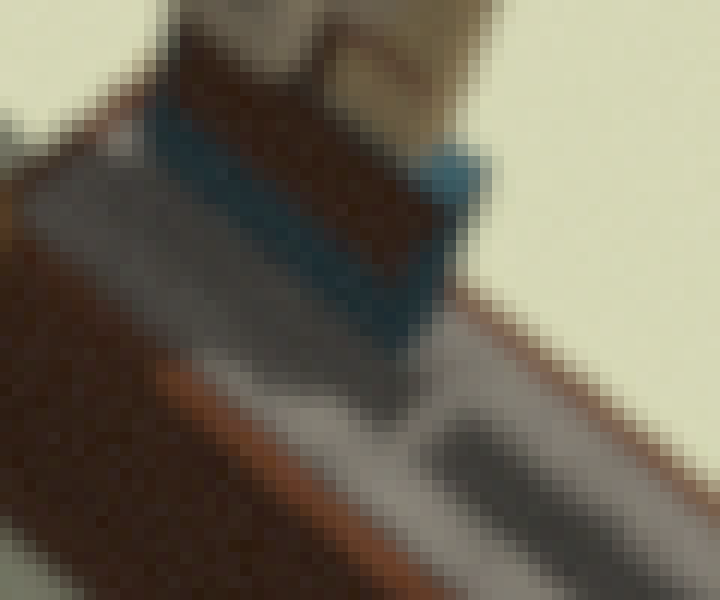

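```bash
python3 -m inch '[[[0.6,4,-1.5,0,0,0],[0,4,0,0,0,0],[0,2,0,0,0,0],[0,0,0,0,0,0]]]'; python3 -m inch '[[[0,2,0,0,0,0],[0,1,0,0,0,0],[0,1,0,0,0,0],[0,0,0,0,0,0]]]';python3 -c "
from h import *
go(.5915,-.215,.16,-2.3)"
```

```text
t: 32.52
tool_pos: [0.5911, -0.2147, 0.162]
orientation: [-1.19, 1.239, -1.238]
force: [0.4, -0.1, -0.9]
opening: 0.0098
t: 33.02
tool_pos: [0.5912, -0.2148, 0.1583]
orientation: [-1.19, 1.239, -1.238]
force: [0.3, 0.0, -0.3]
opening: 0.0101
t 33.02 pos [ 0.5912 -0.2148  0.1583] F [ 0.3  0.  -0.3] open 10.1
x [-0.04  -0.999 -0.   ] y [-0.  0. -1.] z [ 0.999 -0.04  -0.   ]
yaw now -2.29 | shift tool axes now mm [ 0.2 -1.7  0.3]
turn about tool y rad 0.0002 | shift after turn [ 0.2 -1.7  0.3]
tilt of y (x,z tool) rad [0.     0.0001] Q [-0.43  0.25  1.48 -0.    1.41 -0.39]
```

```bash
python3 -m inch '[[[0,2,0,0,0,0],[0,2,0,0,0,0],[0,0,0,0,0,0]]]'; python3 -m inch '[[[0,3,0,0,0,0],[0,3,0,0,0,0],[0,0,0,0,0,0]]]'
```

```text
t: 33.4
tool_pos: [0.5911, -0.2147, 0.1541]
orientation: [-1.19, 1.239, -1.238]
force: [-0.6, 0.5, -0.5]
opening: 0.0097
t: 33.78
tool_pos: [0.591, -0.2147, 0.1479]
orientation: [-1.19, 1.239, -1.238]
force: [0.5, 0.1, -0.5]
opening: 0.0098
```

It is in the pocket with no contact force. Keep sliding down.

```bash
python3 -m inch '[[[0,5,0,0,0,0],[0,5,0,0,0,0],[0,5,0,0,0,0],[0,5,0,0,0,0],[0,0,0,0,0,0]]]'; python3 -m inch '[[[0,5,0,0,0,0],[0,5,0,0,0,0],[0,5,0,0,0,0],[0,5,0,0,0,0],[0,0,0,0,0,0]]]'; python3 -m inch '[[[0,5,0,0,0,0],[0,5,0,0,0,0],[0,3,0,0,0,0],[0,0,0,0,0,0]]]'
```

```text
t: 34.4
tool_pos: [0.591, -0.2147, 0.1278]
orientation: [-1.19, 1.239, -1.238]
force: [0.1, -0.1, -0.3]
opening: 0.01
t: 35.02
tool_pos: [0.591, -0.2147, 0.1078]
orientation: [-1.19, 1.239, -1.238]
force: [-0.1, 0.2, 0.2]
opening: 0.0099
t: 35.52
tool_pos: [0.5911, -0.2147, 0.095]
orientation: [-1.19, 1.239, -1.238]
force: [-0.9, 0.2, -0.2]
opening: 0.0099
```

```bash
python3 -m inch '[[[0,2,0,0,0,0],[0,2,0,0,0,0],[0,0,0,0,0,0]]]'; python3 -m inch '[[[0,1,0,0,0,0],[0,1,0,0,0,0],[0,0,0,0,0,0]]]'
```

```text
t: 35.9
tool_pos: [0.5911, -0.2147, 0.0912]
orientation: [-1.19, 1.239, -1.238]
force: [-0.4, 0.1, -1.3]
opening: 0.0101
t: 36.28
tool_pos: [0.5915, -0.2149, 0.0907]
orientation: [-1.19, 1.238, -1.239]
force: [-3.0, 1.6, 8.4]
opening: 0.01
```

Contact is exactly at the expected height. Release, retreat, go for the tree.

```bash
python3 -m inch '[[[0,-1,0,0,0,0],[0,0,0,0,0,0],[0,0,0,0,0,0]]]' 30; python3 -m inch '[[[0,-8,0,0,0,0],[0,-20,0,0,0,0],[0,-30,0,0,0,0],[0,-30,0,0,0,0],[0,-20,0,0,0,0],[0,-5,0,0,0,0],[0,0,0,0,0,0]]]'; python3 -c "
from h import *
go(.4360,-.2821,.19,-3.2)
t=cam('top')['image'];s=cam('side')['image'];cv2.imwrite('pics/s9.png',cv2.resize(s[220:420,320:520],None,fx=3,fy=3,interpolation=3))"
```

```text
t: 36.65
tool_pos: [0.5912, -0.2148, 0.0902]
orientation: [-1.19, 1.239, -1.238]
force: [0.2, -0.2, 0.4]
opening: 0.0292
t: 37.52
tool_pos: [0.5912, -0.2148, 0.2032]
orientation: [-1.19, 1.239, -1.239]
force: [-0.3, 0.3, -0.8]
opening: 0.0302
t 37.52 pos [ 0.5912 -0.2148  0.2032] F [-0.3  0.3 -0.8] open 30.2
x [-0.04  -0.999 -0.   ] y [-0.  0. -1.] z [ 0.999 -0.04  -0.   ]
yaw now -2.29 | shift tool axes now mm [  73.5   13.2 -152.4]
turn about tool y rad 0.0158 | shift after turn [  75.9   13.2 -151.2]
tilt of y (x,z tool) rad [0.     0.0001] Q [-0.43  0.22  1.43 -0.    1.49 -0.39]
```

View pics/s9.png

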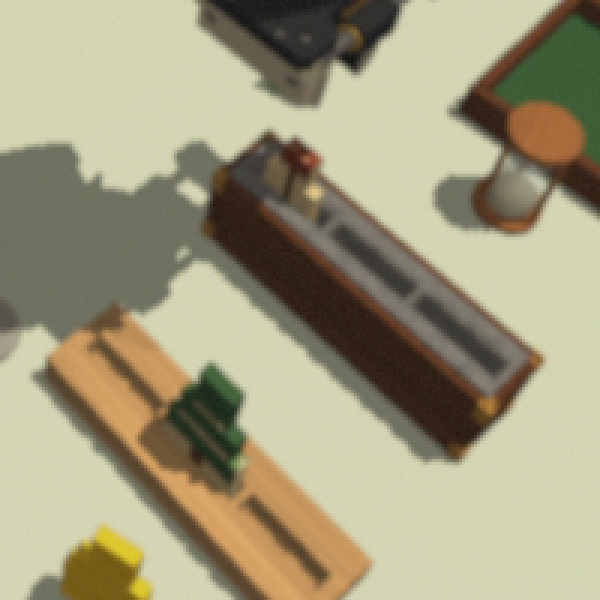

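The ship stands in pocket2 at crop (300,175). The tree is still at crop (207,425).

```bash
python3 -m inch '[[[8,0,-15,0,0,0],[12,0,-26,0,0,0],[15,0,-30,0,0,0],[15,0,-30,0,0,0],[14,0,-28,0,0,0],[9.5,0,-23.4,0,0.016,0],[0,0,0,0,0,0],[0,0,0,0,0,0]]]'; python3 -c "
from h import *
go(.4363,-.2821,.099,-3.2)"
```

```text
t: 38.62
tool_pos: [0.4359, -0.282, 0.2032]
orientation: [-1.182, 1.251, -1.25]
force: [0.2, 0.4, 0.4]
opening: 0.0299
t 38.62 pos [ 0.4359 -0.282   0.2032] F [0.2 0.4 0.4] open 29.9
x [-0.056 -0.998 -0.   ] y [ 0.  0. -1.] z [ 0.998 -0.056  0.   ]
yaw now -3.23 | shift tool axes now mm [1.000e-01 1.042e+02 4.000e-01]
turn about tool y rad -0.0005 | shift after turn [1.000e-01 1.042e+02 4.000e-01]
tilt of y (x,z tool) rad [ 0.0003 -0.    ] Q [-0.67 -0.08  1.74  0.    1.48 -0.62]
```

```bash
python3 -m inch '[[[0,10,0.4,0,0,0],[0,18,0,0,0,0],[0,20,0,0,0,0],[0,20,0,0,0,0],[0,18,0,0,0,0],[0,12,0,0,0,0],[0,6,0,0,0,0],[0,0,0,0,0,0]]]'; python3 -m inch '[[[0,0,0,0,0,0],[0,0,0,0,0,0],[0,0,0,0,0,0],[0,0,0,0,0,0],[0,0,0,0,0,0]]]' 0 15;  python3 -c "
from h import *
st()"; python3 -m inch '[[[0,-6,0,0,0,0],[0,-15,0,0,0,0],[0,-25,0,0,0,0],[0,-25,0,0,0,0],[0,-16,0,0,0,0],[0,-8,0,0,0,0],[0,0,0,0,0,0]]]' 0 30; python3 -c "
from h import *
go(.5884,-.2808,.19,-2.3)"
```

```text
t: 39.62
tool_pos: [0.4364, -0.2821, 0.0992]
orientation: [-1.182, 1.251, -1.25]
force: [0.7, -0.1, 0.1]
opening: 0.0301
t: 40.25
tool_pos: [0.4367, -0.2824, 0.0999]
orientation: [-1.182, 1.25, -1.251]
force: [-0.5, 0.3, 5.0]
opening: 0.0101
t 40.25 pos [ 0.4367 -0.2824  0.0999] F [-0.5  0.3  5. ] open 10.1
x [-0.056 -0.998  0.001] y [ 0.001 -0.001 -1.   ] z [ 0.998 -0.056  0.001]
t: 41.12
tool_pos: [0.4366, -0.2823, 0.1947]
orientation: [-1.182, 1.25, -1.251]
force: [0.6, 0.1, -0.9]
opening: 0.0098
t 41.12 pos [ 0.4366 -0.2823  0.1947] F [ 0.6  0.1 -0.9] open 9.8
x [-0.056 -0.998  0.   ] y [ 0. -0. -1.] z [ 0.998 -0.056  0.001]
yaw now -3.21 | shift tool axes now mm [-10.    4.8 151.5]
turn about tool y rad -0.0158 | shift after turn [ -7.6   4.8 151.6]
tilt of y (x,z tool) rad [-0.0003 -0.0005] Q [-0.67 -0.07  1.75  0.    1.46 -0.62]
```

```bash
python3 -m inch '[[[-2,0,15,0,0,0],[-2,0,30,0,0,0],[-2,0,35,0,0,0],[-2,0,35,0,0,0],[-1,0,25,0,-0.016,0],[-0.7,0,11.5,0,0,0],[0,0,0,0,0,0],[0,0,0,0,0,0]]]'; python3 -m inch '[[[0,8,0,0,0,0],[0,10,0,0,0,0],[0,5,0,0,0,0],[0,0,0,0,0,0]]]'; python3 -c "
from h import *
go(.5884,-.2806,.162,-2.3)
t=cam('top')['image'];s=cam('side')['image'];cv2.imwrite('pics/s10.png',cv2.resize(s[260:350,390:500],None,fx=7,fy=7,interpolation=0))"
```

```text
t: 42.12
tool_pos: [0.5876, -0.2808, 0.1941]
orientation: [-1.19, 1.24, -1.238]
force: [-0.4, 0.4, -0.5]
opening: 0.0096
t: 42.62
tool_pos: [0.5877, -0.2806, 0.1705]
orientation: [-1.19, 1.24, -1.238]
force: [-0.5, 0.6, 0.1]
opening: 0.0099
t 42.62 pos [ 0.5877 -0.2806  0.1705] F [-0.5  0.6  0.1] open 9.9
x [-0.04  -0.999 -0.001] y [-0.001  0.001 -1.   ] z [ 0.999 -0.04  -0.001]
yaw now -2.3 | shift tool axes now mm [0.  8.5 0.7]
turn about tool y rad -0.0 | shift after turn [0.  8.5 0.7]
tilt of y (x,z tool) rad [0.0007 0.0014] Q [-0.52  0.3   1.4  -0.    1.45 -0.48]
```

View pics/s10.png

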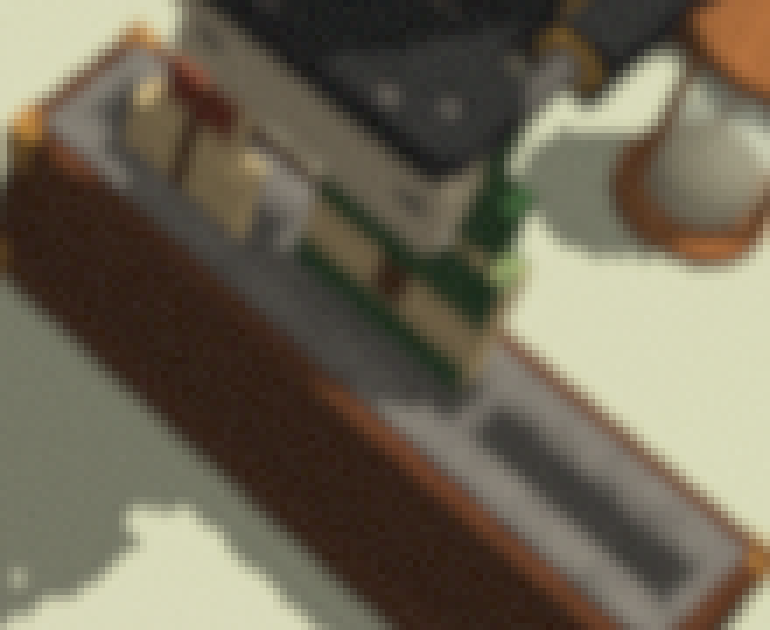

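The tree's foot hovers in line above pocket1, with its bottom corner at crop (465,385). Descend gently.

```bash
python3 -m inch '[[[0,4,0.6,0,0,0],[0,4,0,0,0,0],[0,2,0,0,0,0],[0,2,0,0,0,0],[0,0,0,0,0,0]]]'; python3 -m inch '[[[0,2,0,0,0,0],[0,2,0,0,0,0],[0,0,0,0,0,0]]]';  python3 -m inch '[[[0,2,0,0,0,0],[0,2,0,0,0,0],[0,0,0,0,0,0]]]'
```

```text
t: 43.35
tool_pos: [0.5887, -0.2807, 0.1592]
orientation: [-1.19, 1.239, -1.238]
force: [-0.1, 0.4, -1.3]
opening: 0.0098
t: 43.72
tool_pos: [0.5887, -0.2807, 0.1551]
orientation: [-1.19, 1.239, -1.238]
force: [-0.5, 0.2, -0.2]
opening: 0.0095
t: 44.1
tool_pos: [0.5887, -0.2807, 0.1511]
orientation: [-1.19, 1.239, -1.238]
force: [0.7, 0.5, -0.3]
opening: 0.01
```

```bash
python3 -m inch '[[[0,5,0,0,0,0],[0,5,0,0,0,0],[0,5,0,0,0,0],[0,5,0,0,0,0],[0,0,0,0,0,0]]]'; python3 -m inch '[[[0,5,0,0,0,0],[0,5,0,0,0,0],[0,5,0,0,0,0],[0,5,0,0,0,0],[0,0,0,0,0,0]]]'; python3 -m inch '[[[0,5,0,0,0,0],[0,5,0,0,0,0],[0,4,0,0,0,0],[0,0,0,0,0,0]]]'; python3 -m inch '[[[0,3,0,0,0,0],[0,1.5,0,0,0,0],[0,1,0,0,0,0],[0,0,0,0,0,0]]]'
```

```text
t: 44.72
tool_pos: [0.5884, -0.2806, 0.1306]
orientation: [-1.19, 1.24, -1.238]
force: [-0.0, -0.2, -0.6]
opening: 0.0098
t: 45.35
tool_pos: [0.5884, -0.2806, 0.1107]
orientation: [-1.19, 1.24, -1.238]
force: [0.0, -0.4, -0.3]
opening: 0.0096
t: 45.85
tool_pos: [0.5885, -0.2806, 0.0968]
orientation: [-1.19, 1.239, -1.238]
force: [-0.2, 0.3, -0.4]
opening: 0.0099
t: 46.35
tool_pos: [0.5889, -0.2808, 0.0921]
orientation: [-1.19, 1.238, -1.239]
force: [0.0, -0.1, 0.6]
opening: 0.0098
```

```bash
python3 -m inch '[[[0,1,0,0,0,0],[0,0.5,0,0,0,0],[0,0,0,0,0,0]]]';python3 -m inch '[[[0,-1,0,0,0,0],[0,0,0,0,0,0],[0,0,0,0,0,0]]]' 30; python3 -m inch '[[[0,-8,0,0,0,0],[0,-20,0,0,0,0],[0,-30,0,0,0,0],[0,-30,0,0,0,0],[0,-30,0,0,0,0],[0,-15,0,0,0,0],[0,0,0,0,0,0]]]';python3 -m inch '[[[0,0,-20,0,0,0],[0,0,-40,0,0,0],[0,0,-40,0,0,0],[0,0,-40,0,0,0],[0,0,-40,0,0,0],[0,0,-10,0,0,0],[0,0,0,0,0,0]]]'; python3 -c "
from h import *
st()
t=cam('top')['image'];s=cam('side')['image'];cv2.imwrite('pics/t11.png',t);cv2.imwrite('pics/s11.png',s);cv2.imwrite('pics/s12.png',cv2.resize(s[255:360,380:510],None,fx=5.6,fy=5.6,interpolation=3))
cv2.imwrite('pics/t12.png',cv2.resize(t[215:305,120:255],None,fx=5.6,fy=5.6,interpolation=3))"
```

```text
t: 46.72
tool_pos: [0.5891, -0.2809, 0.092]
orientation: [-1.19, 1.238, -1.239]
force: [-3.7, 2.9, 9.2]
opening: 0.0099
t: 47.1
tool_pos: [0.5887, -0.2808, 0.0911]
orientation: [-1.19, 1.239, -1.238]
force: [-0.1, 0.2, 0.3]
opening: 0.0296
t: 47.98
tool_pos: [0.5897, -0.2813, 0.2266]
orientation: [-1.189, 1.236, -1.241]
force: [-0.4, -0.2, -0.7]
opening: 0.0297
t: 48.85
tool_pos: [0.3987, -0.2731, 0.2238]
orientation: [-1.189, 1.24, -1.239]
force: [-0.1, -0.2, 0.5]
opening: 0.0293
t 48.85 pos [ 0.3987 -0.2731  0.2238] F [-0.1 -0.2  0.5] open 29.3
x [-0.041 -0.999 -0.001] y [-0.     0.001 -1.   ] z [ 0.999 -0.041 -0.   ]
```

View pics/s11.png

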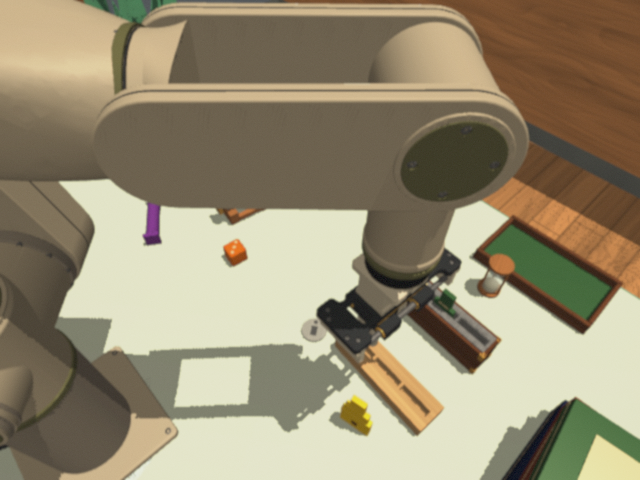

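View pics/s12.png

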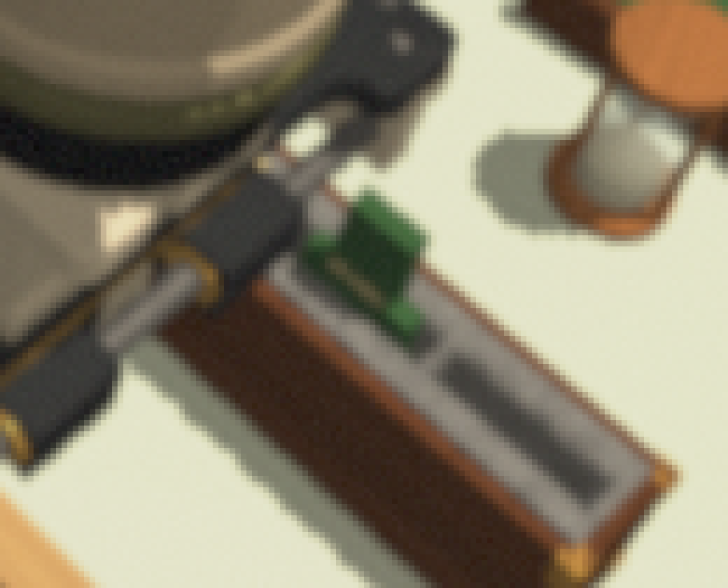

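View pics/t12.png

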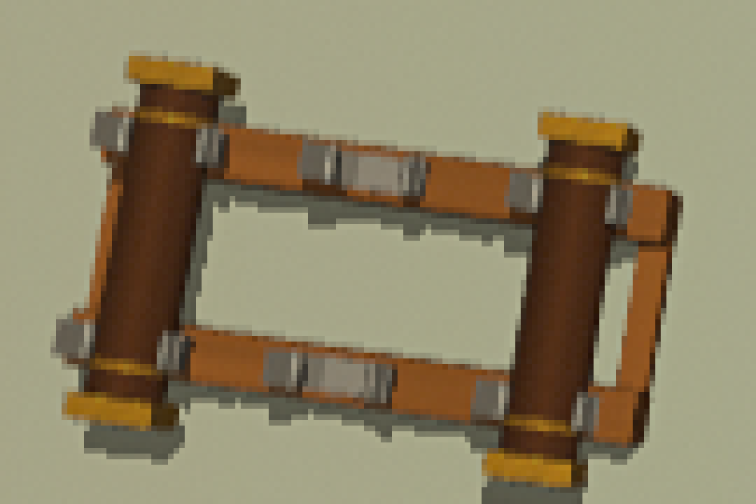

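View pics/t11.png

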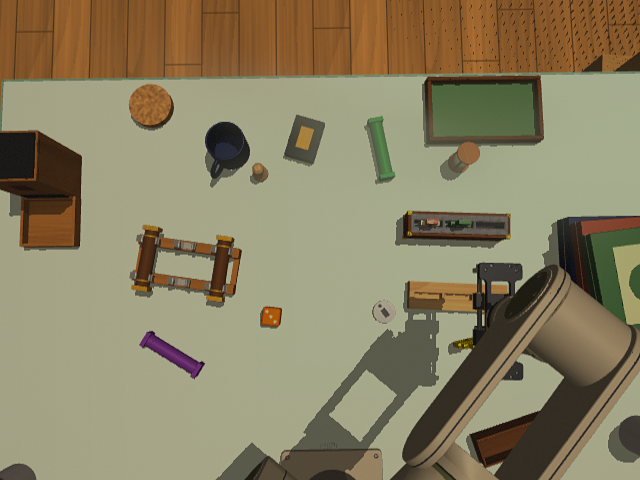

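```bash
python3 -m inch '[[[-40,0,0,0,0,0],[-55,0,0,0,0,0],[-55,0,0,0,0,0],[-55,0,0,0,0,0],[-55,0,0,0,0,0],[-40,0,0,0,0,0],[0,0,0,0,0,0]]]'; python3 -c "
from h import *
t=cam('top')['image'];s=cam('side')['image'];cv2.imwrite('pics/t13.png',t);cv2.imwrite('pics/s13.png',cv2.resize(s[100:400,150:550],None,fx=2,fy=2,interpolation=3))"
```

```text
t: 49.82
tool_pos: [0.4115, 0.0294, 0.2244]
orientation: [-1.192, 1.235, -1.234]
force: [-0.2, -0.6, 0.2]
opening: 0.0301
```

View pics/s13.png

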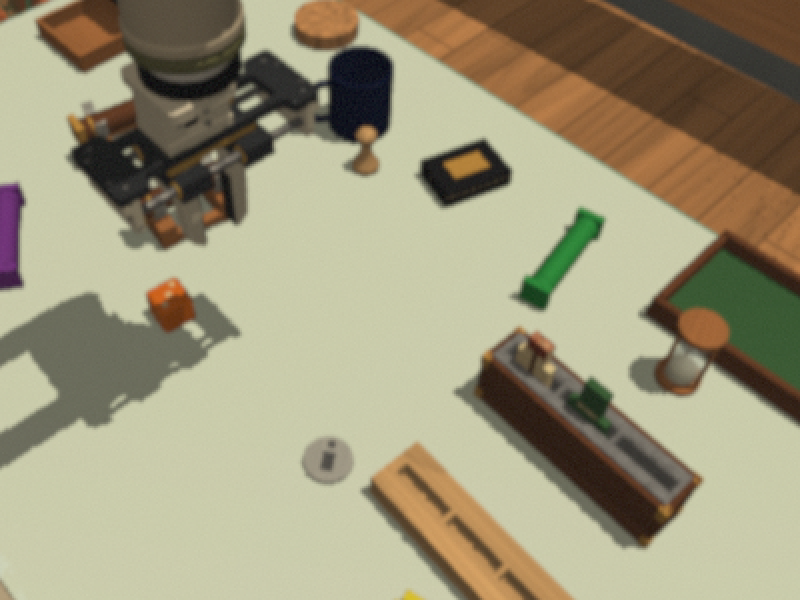

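View pics/t13.png

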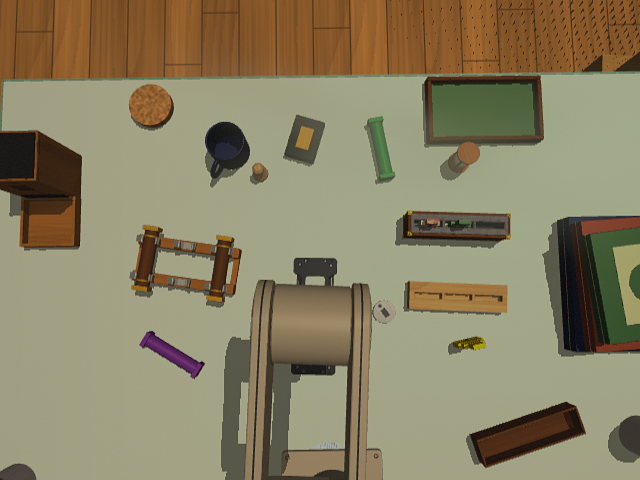

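Both tubes are clipped in the rack at (147,259) and (222,268). Both standees are upright in the case at (432,223) and (460,223). The stand is empty, the bystanders haven't moved, and the arm is touching nothing.

```bash
python3 -c "
from plant import robot
print(robot.close_job())"
```

```text
the job is handed in; nothing more can be done
None
```

The game is packed away and handed in at about 50 s of the 210 s; `close_job()` reports no verdict.

- **What was there:** two walnut tubes and two standees, the ship and the tree. There was no third tube and no tower. I left the green and purple tubes and the yellow tree alone.
- **Tubes:** they went into clip2 and clip0. On each press the force reached about 12–13 N, faded, then stopped hard at saddle height (about 27 N at the last push). In the last pictures both lie square across the rails between the lips. They sit roughly 2–3 mm off centre along their length, which is within the 16 mm limit.
- **Standees:** the ship is in pocket2 and the tree in pocket1. Both slid down without force and met the pocket floor within 1 mm of the computed height. The last pictures show both upright.
- **Everything else:** the bystanders look unmoved and the arm is clear.
- **Disagreement:** the two cameras differed by 2–3 mm on the pocket positions. I used a compromise after comparing the held ship with the pocket, and both standees went in at the first try.

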